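Lock the set nut of a panel hold-down with its jam nut

ROBOT

A 7-joint arm with a two-finger parallel gripper is mounted at the origin on the work surface. World frame = base frame: x ahead of the robot, y to its left, z up, the work surface at z = 0. Lengths are in m, angles in rad, forces in N, time in s.
With the tool pointing down it reaches from about 0.4 to 0.875 m from the base axis. Payload 4.4 kg.
Tool frame: the origin (TCP) lies at the very end of the fingers, on their centre line; the grasp point (between the pads) lies 19 mm behind it; x points along the fingers, y is the direction in which the jaws open and shut, and the axes are right-handed (so a half turn about x gives the same grasp; the last joint's range is limited). The gripper opens to 85 mm and grips with 20 to 120 N. Pads are 22 mm wide; open, the fingers measure 114 mm over their backs; the gripper's body (76 mm by 85 mm) begins 54 mm behind the grasp point. The pads swing forward as they close: fully open they stand 13 mm farther back than shut.
Start: joints at [1.109, 0.628, 0.038, 1.517, -0.027, 0.996, -0.02], TCP at [0.251, -0.6, 0.196] pointing down, gripper open.
Joint ranges: [-3.06, 3.06], [-0.37, 2.12], [-1.25, 1.32], [0.18, 2.47], [-1.1, 4.24], [0.23, 1.98], [-2.94, 2.94]. Speed limits (rad/s): [2.57, 2.57, 3.14, 3.14, 3.14, 3.14, 3.14].

INTERFACE

Orientations are given as a unit quaternion [x, y, z, w].
In Python, from bench import * gives the robot as it stands. The module is installed in compiled form; this text tells all that it offers.
- The arm moves only by the tool arm_command, never from a script. Its argument "rows" is a list of rows, each an object with "fingers": the finger opening in m, from 0 to 0.0854; "xyz": the shift along the tool's x, y, z in m, a list of three; "yaw": the turn about the tool's x in degrees. In form: [{"fingers": fingers, "xyz": [x, y, z], "yaw": yaw}, ...]. A call has 1 to 12 rows; each row shifts and turns the commanded pose from where the row before left it, along the tool's axes as they then stand; what a row does not reach is not made up. A row lasts 1/12 s, in which the tool goes at most 41.7 mm and 7.16 degrees, less where a joint would pass 70% of its speed; a pose out of reach is approached as far as the arm can. A call with a gripper value outside its range is refused whole. The fingers move at their own pace and stop on an object; the grip force is fixed at half the most. Time passes only in rows, so rows that do not move let the fingers close. It gives the time, the measured TCP pose, the force and the opening at its end, in the units of the state.
- sense(): the state, without advancing time (a new reading comes with each control period).
- read_camera(name): name is "scene" or "top"; returns (picture, depth): 420x560x3 uint8, red, green, blue; 420x560 float32, m along the optical axis (not along the pixel's ray), 0 where there is no reading.
- camera_params(name): a dict with "fovy" (degrees; the focal length in pixels is half the picture's height over the tangent of half this angle, whatever the lens; pixels are square), "cx", "cy" (the principal point, pixels), "rvec" (rotation vector, rad) and "tvec" (3), from world to camera coordinates, as OpenCV has them. Camera axes: x right, y down, z forward; pixel columns grow to the right and rows downward; lengths in m; the calibration is good to about 2 mm. A picture is of the moment at which its call begins. camera_params takes no time and is no camera call.
- finish_job(): hands the job in, once; it reports no verdict.
Trained networks look in the newest picture that a camera, given by its name, has taken for a name from the list of things; names that differ only in an ending like _2 or _b are one class to them, and where a whole thing is asked for, a point or a joint stands for the part that bears it (a point fixed in the world has none). Each returns a list of dicts, best first, with "conf" (0 to 1); they miss things now and then, are a little off and sometimes report something else, mostly with a low value. They report only what shows in the picture. A call takes as long as a camera call.
- silhouettes(label, camera): "region" (420x560 bool, what is visible of it) and "extent" ([left, top, width, height] in pixels, round what is visible of it).
The state is a dict: "t": time; "joints": joint angles; "joint_vel": joint speeds; "joint_efforts": joint torques, N m; "eef_pos": TCP position; "tcp_rot": TCP orientation; "contact_force": force on the tool from outside, world axes, zero at the start; "torque": the same for the moment, N m; "gripper_width": finger opening in m.
Only numpy, scipy, OpenCV 4.12 (cv2) and the standard library are available. Lean on these libraries where they do the work, as an engineer would, in place of code of your own. Each camera call takes 0.05 s, during which the arm holds its last target. There are 200 camera calls.

TASK

A skin panel lies under the hold-down bar of the work board, and on one of the bar's two studs the two-armed jam nut is still up the thread: run it down clockwise and nip it up tight against the hex set nut below, until the wave washer between the two nuts is pressed flat. The set nut is already at its setting, so do not drag it round with the jam nut: its red mark must stay where it is. Leave the tools and parts lying about undisturbed.

Things in the scene. Friction and masses are not known exactly. Their poses are not given: they have to be found in the camera images.
- jam_center (a point): the jam nut to run down: dark round hub, 27 mm across, 22 mm tall, on an upright 14 mm threaded stud, with two straight level arms (8 mm round steel, black 11 mm sleeves over the outer 14 mm) reaching 57 mm from the axis on either side. The point lies on the axis at the arms' mid-height, 14 mm above the nut's underside; x runs along the arms (both ends alike), z is up
- jam_tip (a point): the end of one arm of the jam nut, 57 mm from the axis. The nut turns about the stud and moves with it, 3 mm down for each full turn clockwise seen from above. It runs freely (3 N of push at 40 mm out on an arm) and stays where it is left. On the washer it needs some 5 N at 40 mm out, then 8 to 12 N, over about half a turn in all while the washer goes flat; then the push rises steeply
- set_top (a point): the set nut below it on the same stud: a bright steel hex flange nut, 27 mm across the corners, with a red paint mark; the point lies on the axis in its top face, 18 mm above the top of the hold-down bar; the stud ends 62 mm above the bar. It is a stiff self-locking nut, but a jam nut pushed with more than about 22 N at 40 mm out on an arm drags it round
- washer_top (a point): the brass wave washer, 26 mm across, that lies on the set nut's top face; the point lies on the axis in its upper side, 3.6 mm above that face when free, 2.0 mm when pressed flat by the jam nut
- set_mark (a point): the red paint mark on the set nut, 14 mm from the stud's axis and 12 mm below the nut's top face
- holddown: the plywood work board, 320 x 360 x 18 mm, with a primed panel (300 x 200 mm, top at 47 mm) under an aluminium bar (40 x 320 mm along the board's y, top at 62 mm); origin at the centre of the underside, z up. Studs stand on the bar at x = -30, y = +130 and -130 mm in its frame; the other stud's nuts are the same, already locked, and need nothing
- spanner_mid (a point): an open-ended spanner, 150 mm long, lying on the panel on the robot's side of the bar; the point lies at its middle
- bench_brush: a wooden bench brush, 210 x 50 x 52 mm, bristles down; origin at the centre of the underside
- scraper: a scraper with black handle, about 220 mm long and 50 mm wide; origin at the underside near its middle
- screwdriver: a screwdriver lying on the bench; origin at the underside near its middle
- hardware_jar: a glass jar with red cap, 64 mm across, 85 mm tall; origin at the centre of the underside
- nut_tray: a blue tray, 130 x 100 x 30 mm, with spare nuts; origin at the centre of the underside
- paint_tin: a bare metal tin, 72 mm across, 90 mm tall; origin at the centre of the underside

How it is judged:
By the outcome, as a careful person would: the job done as asked, in the order asked, and still so for the second after the job is handed in, with the robot touching nothing.
It also fails if it takes over 70 s, if anything falls off the work surface, if the arm or the gripper's body presses on something with over 40 N, if the wrist force passes 120 N, or if a joint passes its speed limit or range.

## Working session

There is one attempt and no reset: what is moved stays moved. The work goes in short steps, Python scripts to look and compute and a tool call to move; the robot and the scene stay as the last step left them, time stands still between calls to the robot, and variables do not carry over. Pictures are saved under pics/ and viewed, on a budget of 10 in all, crops included, one or two more only if the job needs it, and the job is handed in when it is done.

Besides the shell and the picture viewer there is one more tool, called after ">>>" by a JSON object that holds its "method" and its "body". arm_command: Moves the arm, as the interface text tells. Its arguments: {"type":"object","properties":{"rows":{"type":"array"}},"required":["rows"]}

```bash
mkdir -p pics; cat > h.py <<'E'
from bench import *
import numpy as np, cv2
def cam(n):
    p=camera_params(n); f=210/np.tan(np.radians(p['fovy'])/2)
    R=cv2.Rodrigues(np.array(p['rvec'],float))[0]; return f,p['cx'],p['cy'],R,np.array(p['tvec'],float).ravel()
def cloud(n,d):
    f,cx,cy,R,t=cam(n); v,u=np.mgrid[:420,:560]
    P=np.stack([(u-cx)/f*d,(v-cy)/f*d,d],-1); return (P-t)@R
def proj(n,X):
    f,cx,cy,R,t=cam(n); c=np.atleast_2d(X)@R.T+t; return np.c_[f*c[:,0]/c[:,2]+cx,f*c[:,1]/c[:,2]+cy]
def save(img,name): cv2.imwrite('pics/'+name,img[...,::-1])
E
python3 - <<'E'
from h import *
ims=[]
for n in('scene','top'):
    p,d=read_camera(n); np.savez(n+'0.npz',p=p,d=d); save(p,n+'0.png')
    P=cloud(n,d)
    for l in('jam_center','set_top','holddown','set_mark','washer_top','spanner_mid'):
        for r in silhouettes(l,n)[:3]:
            m=r['region']&(d>0); q=P[m]
            print(n,l,round(r['conf'],2),r['extent'],m.sum(),q.mean(0).round(3) if len(q) else'',q.min(0).round(3) if len(q) else '',q.max(0).round(3) if len(q) else '')
print(sense())
E
```

```text
scene jam_center 0.69 [270.5, 225.2, 46.5, 12.4] 208 [0.601 0.132 0.102] [0.522 0.044 0.048] [0.627 0.193 0.117]
scene set_top 0.69 [270.6, 226.0, 43.8, 19.4] 315 [0.601 0.143 0.095] [0.498 0.079 0.031] [0.627 0.194 0.117]
scene set_top 0.19 [273.7, 227.2, 41.6, 8.5] 182 [0.603 0.142 0.106] [0.525 0.079 0.048] [0.627 0.194 0.117]
scene holddown 0.76 [186.4, 195.7, 152.7, 93.6] 8331 [0.618 0.04  0.037] [ 0.377 -0.206 -0.002] [0.807 0.222 0.166]
scene set_mark 0.62 [273.2, 225.1, 40.1, 20.8] 334 [0.6   0.136 0.092] [0.507 0.054 0.046] [0.627 0.189 0.117]
scene set_mark 0.56 [184.0, 148.5, 41.0, 27.0] 323 [ 0.314 -0.392  0.013] [ 0.27  -0.51   0.003] [ 0.361 -0.3    0.026]
scene washer_top 0.76 [270.7, 226.4, 41.4, 14.7] 214 [0.603 0.145 0.103] [0.522 0.091 0.048] [0.627 0.193 0.117]
scene washer_top 0.33 [127.5, 162.1, 65.3, 34.4] 1136 [ 0.497 -0.403  0.039] [ 0.338 -0.529 -0.003] [ 0.604 -0.363  0.06 ]
scene spanner_mid 0.7 [265.7, 204.5, 40.2, 25.1] 246 [0.489 0.052 0.056] [ 0.452 -0.026  0.047] [0.595 0.148 0.126]
top set_top 0.54 [214.1, 166.5, 40.8, 15.4] 161 [0.593 0.139 0.1  ] [
[... 397 characters left out ...]
ts': array([ 1.10921271,  0.62836015,  0.03851473,  1.51740882, -0.02702095,
        0.9963398 , -0.02001432]), 'joint_vel': array([ 2.13511953e-03,  2.27455755e-04, -2.03357185e-03, -4.98899917e-04,
        1.98908815e-06, -5.23486832e-04, -5.60760958e-05]), 'joint_efforts': array([-1.23920900e-04, -5.63131785e+01,  1.22549839e+00, -1.93759024e+01,
        1.09669589e-02,  1.69748371e-03, -2.24247816e-05]), 'eef_pos': array([ 0.2506191 , -0.59974074,  0.19603671]), 'tcp_rot': array([ 0.69332711,  0.13900006, -0.69329431,  0.13899462]), 'contact_force': array([ 0.12078839, -0.69146178,  0.28021012]), 'torque': array([0.03088495, 0.00178521, 0.04780981]), 'gripper_width': 0.08533381340848027}
```

View pics/scene0.png

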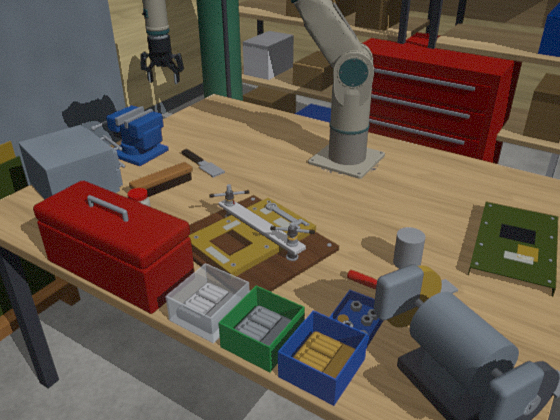

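View pics/top0.png

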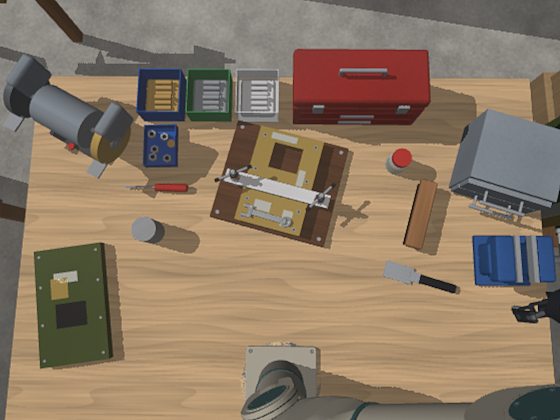

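```bash
python3 - <<'E'
from h import *
T=np.load('top0.npz');S=np.load('scene0.npz')
def crop(p,u,v,w=36,h=27): return cv2.resize(p[v-h:v+h,u-w:u+w],(400,300),interpolation=cv2.INTER_CUBIC)
save(np.vstack([np.hstack([crop(S['p'],291,235),crop(S['p'],230,195)]),np.hstack([crop(T['p'],236,175),crop(T['p'],318,198)])]),'m1.png')
for n,D in(('scene',S),('top',T)):
    P=cloud(n,D['d']); p=D['p'].astype(int)
    m=(abs(P[...,2]-.062)<.006)&(p.min(-1)>150)&(P[...,0]>.4)&(P[...,0]<.75)&(abs(P[...,1])<.25)
    q=P[m][:,:2].astype(np.float32); print(n,m.sum(),np.median(P[m][:,2]),cv2.minAreaRect(q))
    m=(P[...,2]>.075)&(P[...,2]<.14)&(P[...,0]>.4)&(P[...,0]<.75)&(abs(P[...,1])<.25)
    for s in(1,-1):
        q=P[m&(P[...,1]*s>0)]; print(len(q),q.mean(0).round(4),np.sort(q[:,2])[-12:].round(4))
        v=np.linalg.svd(q[:,:2]-q[:,:2].mean(0))[2][0]; print(np.degrees(np.arctan2(v[1],v[0])), np.ptp((q[:,:2])@v))
print([ (n,cam(n)[0], (-cam(n)[3].T@cam(n)[4]).round(2)) for n in('scene','top')])
E
```

```text
scene 594 0.06366904585813937 ((0.5689591765403748, 0.016405612230300903), (0.3187512755393982, 0.04271113499999046), 75.68085479736328)
298 [0.6045 0.1438 0.1039] [0.1256 0.1257 0.1257 0.1261 0.1264 0.1264 0.1267 0.1267 0.1267 0.1268
 0.1273 0.1288]
112.89933748591054 0.11314569784481449
230 [ 0.5385 -0.1079  0.1   ] [0.1234 0.1236 0.1239 0.1243 0.1248 0.125  0.1252 0.1259 0.126  0.126
 0.1267 0.1277]
-45.72914414461678 0.11142465620475145
top 898 0.060877127523497845 ((0.5287566781044006, 0.024493634700775146), (0.31716084480285645, 0.11195681244134903), 75.15121459960938)
178 [0.5944 0.1388 0.1067] [0.1212 0.1215 0.1215 0.1218 0.1227 0.1228 0.1228 0.1232 0.1233 0.1237
 0.1251 0.1263]
113.0202749324657 0.11261200323028603
162 [ 0.5293 -0.111   0.1011] [0.122  0.1224 0.1229 0.1231 0.1234 0.1235 0.1235 0.1245 0.1246 0.125
 0.1251 0.1279]
134.09607795808196 0.11388063080074662
[('scene', np.float64(544.4287373294734), array([1.57, 0.73, 0.9 ])), ('top', np.float64(402.3697167146045), array([ 0.31, -0.01,  1.23]))]
```

View pics/m1.png

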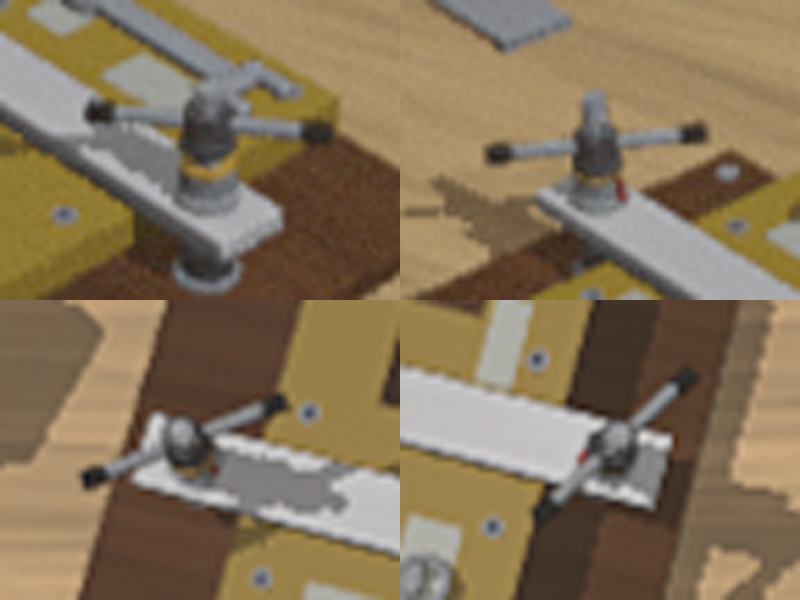

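```bash
cat >> h.py <<'E'
from scipy.spatial.transform import Rotation as Ro
def tri(a,b):
    M=[];
    for n,(u,v) in(('scene',a),('top',b)):
        f,cx,cy,R,t=cam(n); K=np.array([[f,0,cx],[0,f,cy],[0,0,1]]); M.append(K@np.c_[R,t])
    X=cv2.triangulatePoints(M[0],M[1],np.array(a,float).reshape(2,1),np.array(b,float).reshape(2,1)); X=(X[:3]/X[3]).ravel()
    return X,np.r_[proj('scene',X)[0]-a,proj('top',X)[0]-b]
def st(X=None):
    s=sense(); R=Ro.from_quat(s['tcp_rot']).as_matrix()
    print('t',round(s['t'],2),'tcp',s['eef_pos'].round(4),'xax',R[:,0].round(4),'ydir',np.degrees(np.arctan2(R[1,1],R[0,1])).round(2),'j',s['joints'].round(3),'F',s['contact_force'].round(2),'T',s['torque'].round(3),'w',round(s['gripper_width'],4))
    if X is not None: print('shift in tool axes (mm)',(R.T@(np.array(X)-s['eef_pos'])*1000).round(1))
E
python3 - <<'E'
from h import *
A=tri((314.6,231.8),(215.1,180.0));B=tri((270.5,228.2),(251.3,166.4)); print(A,B,(A[0]+B[0])/2,np.linalg.norm(A[0]-B[0]))
d=A[0]-B[0];print(np.degrees(np.arctan2(d[1],d[0])))
# stud2 tips, scene origin (194,168), top origin (282,171)
a=tri((194+706/5.556,168+132/5.556),(282+(545-400)/5.556,171+(513-300)/5.556)); b=tri((194+487/5.556,168+153/5.556),(282+(692-400)/5.556,171+(372-300)/5.556)); print(a,b,(a[0]+b[0])/2,np.linalg.norm(a[0]-b[0]))
c1=(A[0]+B[0])/2;c2=(a[0]+b[0])/2;print(np.linalg.norm(c1-c2))
st([*c1[:2],.25])
E
```

```text
(array([0.57634266, 0.19219045, 0.10416487]), array([-0.17481243,  0.00108172, -0.2459651 ,  0.13606917])) (array([0.61890934, 0.08775878, 0.10112055]), array([ 0.20280525,  0.01388847,  0.28243386, -0.17110771])) [0.597626   0.13997462 0.10264271] 0.11281473726084017
112.17596353141386
(array([0.4439217 , 0.05281085, 0.12641361]), array([-26.26539007,  -5.16390138, -45.75520427,  16.07540131])) (array([ 0.51332227, -0.03018063,  0.12649756]), array([-25.40722908,  -6.35198408, -42.11078479,  16.95861696])) [0.47862199 0.01131511 0.12645559] 0.1081851687338385
0.1768679623373059
t 0.7 tcp [ 0.2506 -0.5997  0.196 ] xax [ 0.  0. -1.] ydir -67.33 j [ 1.109  0.628  0.039  1.517 -0.027  0.996 -0.02 ] F [ 0.12 -0.69  0.28] T [0.031 0.002 0.048] w 0.0853
shift in tool axes (mm) [ -53.9 -548.8 -605.3]
```

>>> {"method": "arm_command", "body": {"rows": [{"fingers": 0.07, "xyz": [-0.03, 0, 0], "yaw": 0}, {"fingers": 0.07, "xyz": [-0.03, 0, 0], "yaw": 0}, {"fingers": 0.07, "xyz": [0, -0.025, -0.0275], "yaw": 0}, {"fingers": 0.07, "xyz": [0, -0.025, -0.0275], "yaw": 0}, {"fingers": 0.07, "xyz": [0, -0.025, -0.0275], "yaw": 0}, {"fingers": 0.07, "xyz": [0, -0.025, -0.0275], "yaw": 0}, {"fingers": 0.07, "xyz": [0, -0.025, -0.0275], "yaw": 0}, {"fingers": 0.07, "xyz": [0, -0.025, -0.0275], "yaw": 0}, {"fingers": 0.07, "xyz": [0, -0.025, -0.0275], "yaw": 0}, {"fingers": 0.07, "xyz": [0, -0.025, -0.0275], "yaw": 0}, {"fingers": 0.07, "xyz": [0, -0.025, -0.0275], "yaw": 0}, {"fingers": 0.07, "xyz": [0, -0.025, -0.0275], "yaw": 0}]}}

```text
t: 1.7
eef_pos: [0.4085, -0.2614, 0.2564]
tcp_rot: [0.694, 0.139, -0.693, 0.139]
contact_force: [1.3, 0.2, 0.1]
gripper_width: 0.0699
```

>>> {"method": "arm_command", "body": {"rows": [{"fingers": 0.07, "xyz": [0, -0.025, -0.0275], "yaw": 0}, {"fingers": 0.07, "xyz": [0, -0.025, -0.0275], "yaw": 0}, {"fingers": 0.07, "xyz": [0, -0.025, -0.0275], "yaw": 0}, {"fingers": 0.07, "xyz": [0, -0.025, -0.0275], "yaw": 0}, {"fingers": 0.07, "xyz": [0, -0.025, -0.0275], "yaw": 0}, {"fingers": 0.07, "xyz": [0, -0.025, -0.0275], "yaw": 0}, {"fingers": 0.07, "xyz": [0, -0.025, -0.0275], "yaw": 0}, {"fingers": 0.07, "xyz": [0, -0.025, -0.0275], "yaw": 0}, {"fingers": 0.07, "xyz": [0, -0.025, -0.0275], "yaw": 0}, {"fingers": 0.07, "xyz": [0, -0.025, -0.0275], "yaw": 0}, {"fingers": 0.07, "xyz": [0, -0.025, -0.0275], "yaw": 0}, {"fingers": 0.07, "xyz": [0, -0.025, -0.0275], "yaw": 0}]}}

```text
t: 2.7
eef_pos: [0.5974, 0.1426, 0.2562]
tcp_rot: [0.693, 0.139, -0.693, 0.139]
contact_force: [1.1, -1.0, -0.6]
gripper_width: 0.0699
```

>>> {"method": "arm_command", "body": {"rows": [{"fingers": 0.07, "xyz": [0, 0, 0], "yaw": -7}, {"fingers": 0.07, "xyz": [0, 0, 0], "yaw": -7}, {"fingers": 0.07, "xyz": [0, 0, 0], "yaw": -7}, {"fingers": 0.07, "xyz": [0, 0, 0], "yaw": -7}, {"fingers": 0.07, "xyz": [0, 0, 0], "yaw": -7}, {"fingers": 0.07, "xyz": [0, 0, 0], "yaw": -7}, {"fingers": 0.07, "xyz": [0, 0, 0], "yaw": -7}, {"fingers": 0.07, "xyz": [0, 0, 0], "yaw": -7}, {"fingers": 0.07, "xyz": [0, 0, 0], "yaw": -7}, {"fingers": 0.07, "xyz": [0, 0, 0], "yaw": -7}, {"fingers": 0.07, "xyz": [0, 0, 0], "yaw": -7}, {"fingers": 0.07, "xyz": [0, 0, 0], "yaw": -7}]}}

```text
t: 3.7
eef_pos: [0.5969, 0.1408, 0.2561]
tcp_rot: [0.421, 0.568, -0.421, 0.569]
contact_force: [0.2, -0.5, -0.3]
gripper_width: 0.0703
```

```bash
python3 - <<'E'
from h import *
st([.5985,.141,.25])
a=tri((194+706/5.556,168+132/5.556),(282+(692-400)/5.556,171+(372-300)/5.556)); b=tri((194+487/5.556,168+153/5.556),(282+(545-400)/5.556,171+(513-300)/5.556)); print(a,b,(a[0]+b[0])/2)
E
```

```text
t 3.7 tcp [0.5969 0.1408 0.2561] xax [ 3.e-04 -2.e-04 -1.e+00] ydir 17.01 j [ 0.035  0.557 -0.513  1.538  0.292  1.123 -0.244] F [ 0.17 -0.49 -0.32] T [0.038 0.01  0.054] w 0.0703
shift in tool axes (mm) [6.1 1.6 0.2]
(array([0.50086091, 0.04597916, 0.17342939]), array([-39.34630169, -11.79680472, -70.24000055,  18.21881685])) (array([ 0.46617885, -0.01864926,  0.09137434]), array([-12.34014148,  -1.8684261 , -20.03754765,   9.97552751])) [0.48351988 0.01366495 0.13240187]
```

>>> {"method": "arm_command", "body": {"rows": [{"fingers": 0.066, "xyz": [0, 0.0015, 0], "yaw": -7.1}, {"fingers": 0.066, "xyz": [0, 0, 0], "yaw": -7.1}, {"fingers": 0.066, "xyz": [0, 0, 0], "yaw": -7.1}, {"fingers": 0.066, "xyz": [0, 0, 0], "yaw": -7.1}, {"fingers": 0.066, "xyz": [0, 0, 0], "yaw": -7.1}, {"fingers": 0.066, "xyz": [0, 0, 0], "yaw": -7.1}, {"fingers": 0.066, "xyz": [0, 0, 0], "yaw": -7.1}, {"fingers": 0.066, "xyz": [0, 0, 0], "yaw": -7.1}, {"fingers": 0.066, "xyz": [0, 0, 0], "yaw": -7.1}]}}

```text
t: 4.45
eef_pos: [0.5984, 0.1411, 0.2561]
tcp_rot: [0.056, 0.705, -0.056, 0.705]
contact_force: [0.5, 0.1, -0.1]
gripper_width: 0.0657
```

>>> {"method": "arm_command", "body": {"rows": [{"fingers": 0.066, "xyz": [0, 0, 0], "yaw": -7.1}, {"fingers": 0.066, "xyz": [0, 0, 0], "yaw": -7.1}, {"fingers": 0.066, "xyz": [0, 0, 0], "yaw": -7.1}, {"fingers": 0.066, "xyz": [0, 0, 0], "yaw": -7.1}, {"fingers": 0.066, "xyz": [0, 0, 0], "yaw": -7.1}, {"fingers": 0.066, "xyz": [0, 0, 0], "yaw": -7.1}, {"fingers": 0.066, "xyz": [0, 0, 0], "yaw": -7.1}, {"fingers": 0.066, "xyz": [0, 0, 0], "yaw": -7.1}, {"fingers": 0.066, "xyz": [0, 0, 0], "yaw": -7.1}, {"fingers": 0.066, "xyz": [0, 0, 0], "yaw": 0}]}}

```text
t: 5.28
eef_pos: [0.5983, 0.1411, 0.2557]
tcp_rot: [-0.324, 0.628, 0.325, 0.628]
contact_force: [0.2, -0.4, 0.3]
gripper_width: 0.0662
```

```bash
python3 - <<'E'
from h import *
st([.599,.141,.078])
for L,Rr in(((545-400,513-300),(692-400,372-300)),((692-400,372-300),(545-400,513-300))):
  a=tri((194+306/5.556,168+132/5.556),(282+L[0]/5.556,171+L[1]/5.556)); b=tri((194+87/5.556,168+153/5.556),(282+Rr[0]/5.556,171+Rr[1]/5.556)); print(a,b,(a[0]+b[0])/2)
p,d=read_camera('scene'); save(cv2.resize(p[150:270,210:370],(800,600),interpolation=cv2.INTER_CUBIC),'s2.png')
E
```

```text
t 5.28 tcp [0.5983 0.1411 0.2557] xax [-6.e-04  3.e-04 -1.e+00] ydir 144.62 j [ 0.314  0.724 -1.087  1.526  0.655  1.293  1.671] F [ 0.18 -0.39  0.26] T [ 0.024 -0.026  0.041] w 0.0662
shift in tool axes (mm) [177.7  -0.7   0.4]
(array([ 0.49309129, -0.07280079,  0.09425831]), array([-0.66896245, -0.08016345, -1.04564373,  0.65705194])) (array([ 0.5699301 , -0.15262313,  0.09482847]), array([ 0.09932692,  0.01846736,  0.14962374, -0.10227745])) [ 0.5315107  -0.11271196  0.09454339]
(array([ 0.53130437, -0.08859886,  0.11807806]), array([-13.45530041,  -2.93939021, -21.40548963,  11.34950513])) (array([ 0.54088102, -0.13106551,  0.08326251]), array([ 12.66217165,   1.07839027,  18.78068242, -14.86411364])) [ 0.53609269 -0.10983218  0.10067029]
```

View pics/s2.png

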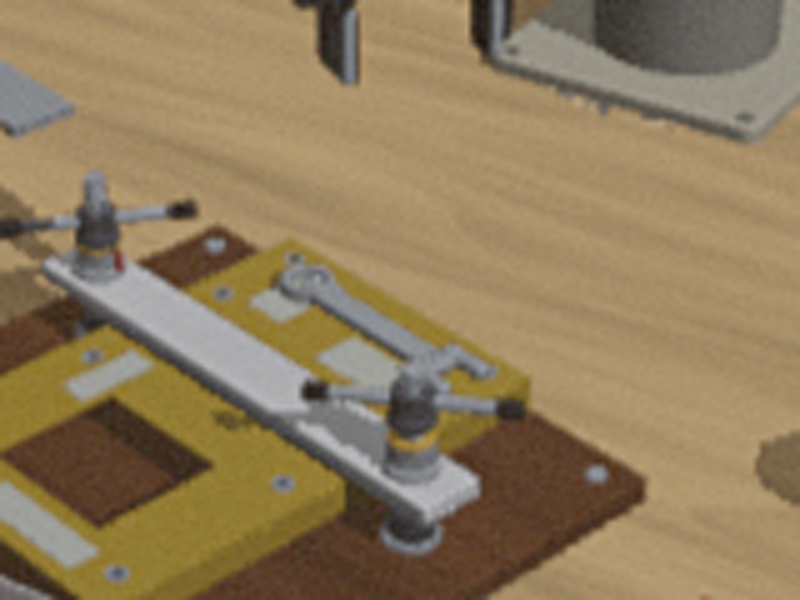

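>>> {"method": "arm_command", "body": {"rows": [{"fingers": 0.066, "xyz": [0.025, -0.0005, 0.0005], "yaw": 0}, {"fingers": 0.066, "xyz": [0.025, 0, 0], "yaw": 0}, {"fingers": 0.066, "xyz": [0.025, 0, 0], "yaw": 0}, {"fingers": 0.066, "xyz": [0.025, 0, 0], "yaw": 0}, {"fingers": 0.066, "xyz": [0.02, 0, 0], "yaw": 0}, {"fingers": 0.066, "xyz": [0.015, 0, 0], "yaw": 0}, {"fingers": 0.066, "xyz": [0.015, 0, 0], "yaw": 0}, {"fingers": 0.066, "xyz": [0.015, 0, 0], "yaw": 0}, {"fingers": 0.066, "xyz": [0.012, 0, 0], "yaw": 0}, {"fingers": 0.066, "xyz": [0, 0, 0], "yaw": 0}]}}

```text
t: 6.17
eef_pos: [0.5978, 0.1406, 0.0766]
tcp_rot: [-0.323, 0.63, 0.323, 0.628]
contact_force: [0.3, -0.5, 0.6]
gripper_width: 0.0662
```

```bash
python3 - <<'E'
from h import *
st([.599,.141,.078])
p,d=read_camera('scene'); a=cv2.resize(p[190:270,250:340],(450,400),interpolation=cv2.INTER_CUBIC)
p,d=read_camera('top'); b=cv2.resize(p[140:210,200:270],(350,400)[0:2],interpolation=cv2.INTER_CUBIC)
save(np.hstack([a,b]),'s3.png')
E
```

```text
t 6.17 tcp [0.5978 0.1406 0.0766] xax [-0.0032 -0.0016 -1.    ] ydir 144.44 j [ 0.25   0.909 -0.942  1.707  0.861  0.999  1.505] F [ 0.28 -0.49  0.57] T [0.01  0.001 0.026] w 0.0662
shift in tool axes (mm) [-1.4 -0.8  1. ]
```

View pics/s3.png

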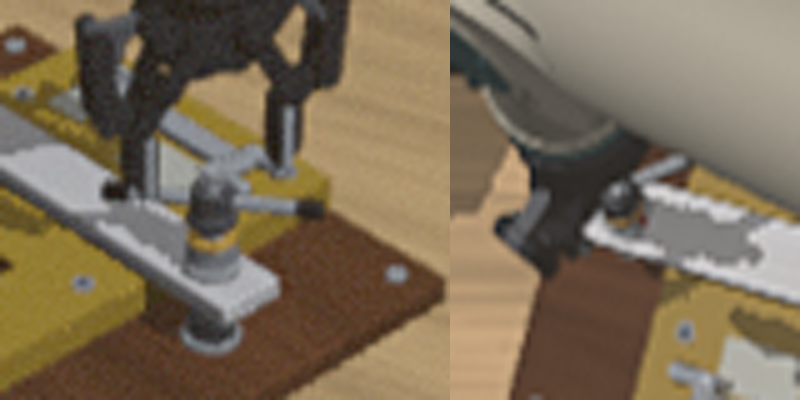

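```bash
python3 - <<'E'
from h import *
s=sense(); R=Ro.from_quat(s['tcp_rot']).as_matrix()
for k in(.033,-.033,.0475,-.0475):
  for h in(0,-.02):
    X=s['eef_pos']+R@[h,k,0]
    print(k,h,X.round(3),((proj('scene',X)[0]-[250,190])*5).round(),((proj('top',X)[0]-[200,140])*[5,5.71]+[450,0]).round())
for z in(.078,.098,.124): print(z,((proj('scene',[.599,.141,z])[0]-[250,190])*5).round(),((proj('top',[.599,.141,z])[0]-[200,140])*[5,5.71]+[450,0]).round())
E
```

```text
0.033 0 [0.572 0.161 0.079] [272. 226.] [585. 249.]
0.033 -0.02 [0.572 0.161 0.099] [273. 194.] [580. 240.]
-0.033 0 [0.626 0.123 0.079] [153. 254.] [652. 147.]
-0.033 -0.02 [0.626 0.123 0.099] [153. 222.] [648. 137.]
0.0475 0 [0.56  0.169 0.079] [298. 220.] [570. 271.]
0.0475 -0.02 [0.56  0.169 0.099] [299. 188.] [565. 263.]
-0.0475 0 [0.638 0.114 0.079] [127. 261.] [667. 125.]
-0.0475 -0.02 [0.638 0.114 0.099] [127. 229.] [663. 115.]
0.078 [212. 241.] [620. 199.]
0.098 [212. 209.] [616. 189.]
0.124 [213. 167.] [610. 176.]
```

```bash
python3 - <<'E'
from h import *
p,d=read_camera('scene'); st()
P=cloud('scene',d)
for (u0,u1) in((278,286),(302,312)):
  print([ (v,*(P[v,(u0+u1)//2]*1000).round().astype(int), *p[v,(u0+u1)//2]) for v in range(204,236,2)])
save(cv2.resize(p[200:250,260:326],(792,600),interpolation=cv2.INTER_NEAREST),'s4.png')
E
```

```text
t 6.32 tcp [0.5995 0.142  0.0797] xax [ 1.1e-03  7.0e-04 -1.0e+00] ydir 144.46 j [ 0.251  0.906 -0.945  1.705  0.86   1.     1.506] F [ 0.06  0.16 -0.23] T [-0.026  0.022 -0.004] w 0.066
[(204, np.int64(619), np.int64(122), np.int64(186), np.uint8(47), np.uint8(41), np.uint8(35)), (206, np.int64(636), np.int64(133), np.int64(194), np.uint8(49), np.uint8(46), np.uint8(35)), (208, np.int64(637), np.int64(134), np.int64(189), np.uint8(47), np.uint8(47), np.uint8(39)), (210, np.int64(633), np.int64(132), np.int64(180), np.uint8(42), np.uint8(39), np.uint8(32)), (212, np.int64(633), np.int64(131), np.int64(174), np.uint8(66), np.uint8(67), np.uint8(67)), (214, np.int64(487), np.int64(38), np.int64(53), np.uint8(111), np.uint8(111), np.uint8(119)), (216, np.int64(492), np.int64(41), np.int64(51), np.uint8(84), np.uint8(76), np.uint8(69)), (218, np.int64(494), np.int64(42), np.int64(45), np.uint8(155), np.uint8(147), np.uint8(115)), (220, np.int64(506), np.int64(50), np.int64(48), np.uint8(164), np.uint8(163), np.uint8(158)), (222, np.int64(517), np.int64(57), np.int64(50), np.uint8(164), n
[... 1433 characters left out ...]
.uint8(129), np.uint8(134)), (222, np.int64(578), np.int64(171), np.int64(127), np.uint8(123), np.uint8(126), np.uint8(127)), (224, np.int64(489), np.int64(121), np.int64(51), np.uint8(115), np.uint8(119), np.uint8(125)), (226, np.int64(501), np.int64(127), np.int64(53), np.uint8(143), np.uint8(122), np.uint8(64)), (228, np.int64(501), np.int64(128), np.int64(47), np.uint8(150), np.uint8(125), np.uint8(47)), (230, np.int64(588), np.int64(177), np.int64(111), np.uint8(140), np.uint8(140), np.uint8(141)), (232, np.int64(589), np.int64(178), np.int64(105), np.uint8(106), np.uint8(109), np.uint8(107)), (234, np.int64(511), np.int64(134), np.int64(36), np.uint8(128), np.uint8(107), np.uint8(43))]
```

View pics/s4.png

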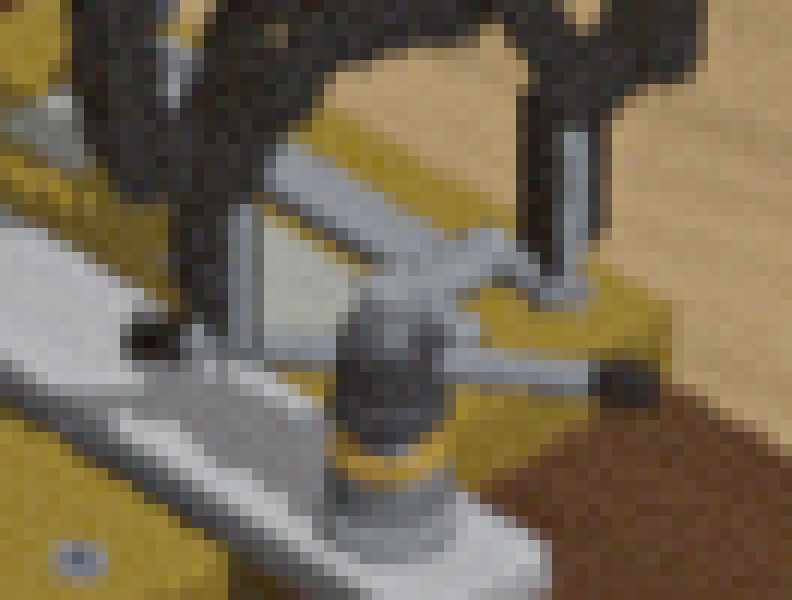

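```bash
python3 - <<'E'
from h import *
S=np.load('scene0.npz');P=cloud('scene',S['d'])
m=(np.hypot(P[...,0]-.2506,P[...,1]+.5997)<.07)&(P[...,2]>.1); z=np.sort(P[m][:,2]); print(z[:30].round(3),len(z))
p,d=read_camera('top');P=cloud('top',d)
s=sense();R=Ro.from_quat(s['tcp_rot']).as_matrix()
L=(P-s['eef_pos'])@R
m=(abs(L[...,1])<.06)&(abs(L[...,2])<.013)&(L[...,0]>-.1)&(abs(L[...,1])>.025); print('top',np.sort(L[m][:,0])[-20:].round(3))
p,d=read_camera('scene');P=cloud('scene',d);L=(P-s['eef_pos'])@R
m=(abs(L[...,1])<.06)&(abs(L[...,2])<.014)&(L[...,0]>-.1)&(abs(L[...,1])>.025)
q=L[m];q=q[np.argsort(q[:,0])][-60:]; print(q.round(3)[::3])
for X in([.599,.141,.0797],):pass
E
```

```text
[0.104 0.105 0.107 0.108 0.109 0.111 0.112 0.113 0.115 0.116 0.117 0.117
 0.118 0.124 0.125 0.126 0.126 0.13  0.131 0.132 0.136 0.136 0.137 0.138
 0.139 0.14  0.143 0.143 0.145 0.146] 1994
top [0.066 0.066 0.066 0.066 0.067 0.067 0.067 0.067 0.067 0.067 0.067 0.068
 0.068 0.068 0.068 0.068 0.068 0.069 0.069 0.07 ]
[[ 0.061 -0.058 -0.005]
 [ 0.061  0.035  0.001]
 [ 0.061 -0.048 -0.01 ]
 [ 0.062 -0.03  -0.012]
 [ 0.062 -0.047 -0.014]
 [ 0.062 -0.05   0.003]
 [ 0.062 -0.041  0.002]
 [ 0.062  0.027  0.007]
 [ 0.062  0.043 -0.001]
 [ 0.062 -0.035  0.013]
 [ 0.062 -0.056 -0.005]
 [ 0.062  0.057  0.004]
 [ 0.063 -0.034  0.004]
 [ 0.063  0.036  0.013]
 [ 0.063  0.028 -0.009]
 [ 0.063  0.033  0.007]
 [ 0.063 -0.042  0.004]
 [ 0.063  0.054  0.011]
 [ 0.064  0.054 -0.013]
 [ 0.064 -0.048 -0.009]]
```

```bash
python3 - <<'E'
from h import *
print(proj('scene',[[.2506,-.5997,.196],[.2506,-.5997,.209],[.2506,-.5997,.24]]).round(1))
v=np.array([np.cos(np.radians(-67.33)),np.sin(np.radians(-67.33)),0])
for k in(.0425,-.0425):
  for z in(.196,.209,.24): print(k,z,proj('scene',np.array([.2506,-.5997,z])+k*v).round(1),proj('top',np.array([.2506,-.5997,z])+k*v).round(1))
w=np.array([np.cos(np.radians(144.6)),np.sin(np.radians(144.6)),0])
for k in(.033,-.033):
  for z in(.256,.263,.296): print('s2',k,z,((proj('scene',np.array([.5983,.1411,z])+k*w)-[210,150])*5).round(1))
S=np.load('scene0.npz')['p'][30:110,125:205];T=np.load('top0.npz')['p'][285:345,490:560]
save(np.hstack([cv2.resize(S,(400,400),interpolation=cv2.INTER_NEAREST),cv2.resize(T,(400,400),interpolation=cv2.INTER_NEAREST)]),'s5.png')
E
```

```text
[[166.   95.7]
 [165.6  92.2]
 [164.6  83.8]]
0.0425 0.196 [[154.6  95. ]] [[533.9 293.8]]
0.0425 0.209 [[154.2  91.5]] [[537.1 294.1]]
0.0425 0.24 [[153.   83.1]] [[545.2 294.7]]
-0.0425 0.196 [[177.5  96.4]] [[503.7 306.8]]
-0.0425 0.209 [[177.1  92.9]] [[506.5 307.2]]
-0.0425 0.24 [[176.2  84.4]] [[513.6 308.3]]
s2 0.033 0.256 [[478.8 126.4]]
s2 0.033 0.263 [[479.1 113.7]]
s2 0.033 0.296 [[480.6  52.9]]
s2 -0.033 0.256 [[351.8 152.4]]
s2 -0.033 0.263 [[351.8 139.6]]
s2 -0.033 0.296 [[351.5  78.2]]
```

View pics/s5.png

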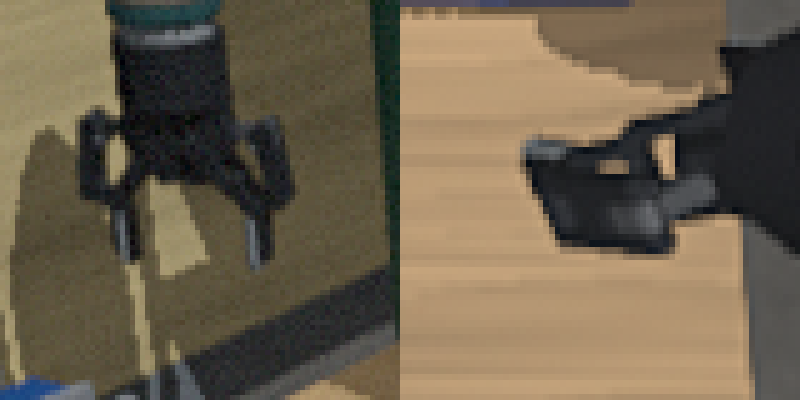

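>>> {"method": "arm_command", "body": {"rows": [{"fingers": 0.066, "xyz": [0.01, 0, 0], "yaw": 0}, {"fingers": 0.066, "xyz": [0.01, 0, 0], "yaw": 0}, {"fingers": 0.066, "xyz": [0.006, 0, 0], "yaw": 0}, {"fingers": 0.066, "xyz": [0.004, 0, 0], "yaw": 0}, {"fingers": 0.066, "xyz": [0.004, 0, 0], "yaw": 0}, {"fingers": 0.066, "xyz": [0, 0, 0], "yaw": 0}, {"fingers": 0.066, "xyz": [0, 0, 0], "yaw": 0}]}}

```text
t: 7.0
eef_pos: [0.5988, 0.1417, 0.0448]
tcp_rot: [-0.324, 0.629, 0.324, 0.629]
contact_force: [-0.9, -0.3, 0.8]
gripper_width: 0.0661
```

```bash
python3 - <<'E'
from h import *
st([.599,.141,.045])
p,d=read_camera('scene'); save(cv2.resize(p[200:250,260:326],(792,600),interpolation=cv2.INTER_CUBIC),'s6.png')
E
```

```text
t 7.0 tcp [0.5988 0.1417 0.0448] xax [-4.e-04  2.e-04 -1.e+00] ydir 144.49 j [ 0.234  0.947 -0.91   1.724  0.907  0.95   1.472] F [-0.93 -0.31  0.76] T [ 0.079 -0.015  0.015] w 0.0661
shift in tool axes (mm) [-0.2 -0.5 -0.5]
```

View pics/s6.png

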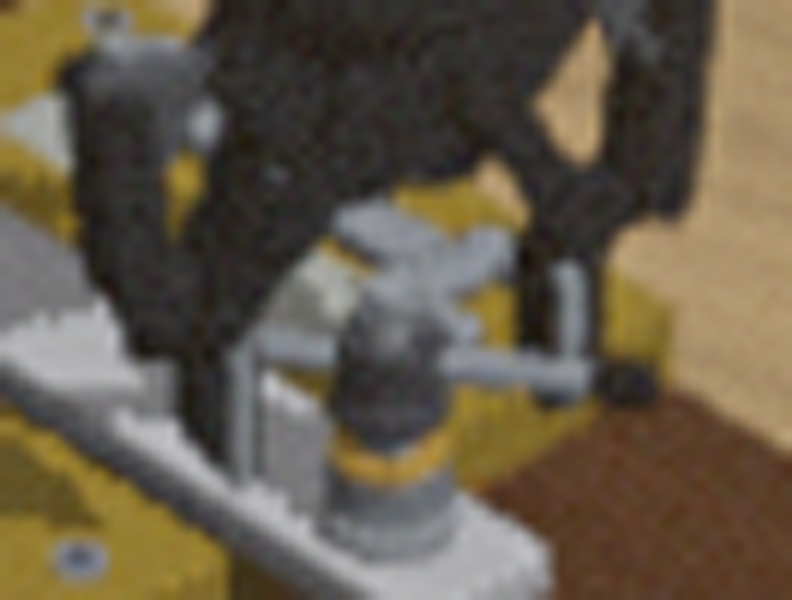

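>>> {"method": "arm_command", "body": {"rows": [{"fingers": 0.066, "xyz": [0, 0, 0], "yaw": 3}, {"fingers": 0.066, "xyz": [0, 0, 0], "yaw": 3}, {"fingers": 0.066, "xyz": [0, 0, 0], "yaw": 3}, {"fingers": 0.066, "xyz": [0, 0, 0], "yaw": 3}, {"fingers": 0.066, "xyz": [0, 0, 0], "yaw": 3}, {"fingers": 0.066, "xyz": [0, 0, 0], "yaw": 5}, {"fingers": 0.066, "xyz": [0, 0, 0], "yaw": 5}, {"fingers": 0.066, "xyz": [0, 0, 0], "yaw": 5}, {"fingers": 0.066, "xyz": [0, 0, 0], "yaw": 5}, {"fingers": 0.066, "xyz": [0, 0, 0], "yaw": 5}, {"fingers": 0.066, "xyz": [0, 0, 0], "yaw": 5}, {"fingers": 0.066, "xyz": [0, 0, 0], "yaw": 5}]}}

```text
t: 8.05
eef_pos: [0.5988, 0.1415, 0.0453]
tcp_rot: [-0.026, 0.707, 0.026, 0.707]
contact_force: [-0.9, -0.0, 0.3]
gripper_width: 0.0663
```

```bash
python3 - <<'E'
from h import *
st([.599,.141,.045])
E
```

```text
t 8.05 tcp [0.5988 0.1415 0.0453] xax [ 1.e-04 -1.e-04 -1.e+00] ydir 94.27 j [ 0.139  0.873 -0.713  1.727  0.744  0.833  0.723] F [-0.93 -0.02  0.28] T [-0.077  0.114  0.155] w 0.0663
shift in tool axes (mm) [ 0.3 -0.5  0.1]
```

>>> {"method": "arm_command", "body": {"rows": [{"fingers": 0.066, "xyz": [0, 0, 0], "yaw": 7}, {"fingers": 0.066, "xyz": [0, 0, 0], "yaw": 7}, {"fingers": 0.066, "xyz": [0, 0, 0], "yaw": 7}, {"fingers": 0.066, "xyz": [0, 0, 0], "yaw": 7}, {"fingers": 0.066, "xyz": [0, 0, 0], "yaw": 7}, {"fingers": 0.066, "xyz": [0, 0, 0], "yaw": 7}, {"fingers": 0.066, "xyz": [0, 0, 0], "yaw": 7}, {"fingers": 0.066, "xyz": [0, 0, 0], "yaw": 7}, {"fingers": 0.066, "xyz": [0, 0, 0], "yaw": 7}, {"fingers": 0.066, "xyz": [0, 0, 0], "yaw": 7}, {"fingers": 0.066, "xyz": [0, 0, 0], "yaw": 7}, {"fingers": 0.066, "xyz": [0, 0, 0], "yaw": 7}]}}

```text
t: 9.05
eef_pos: [0.5986, 0.1418, 0.045]
tcp_rot: [0.454, 0.543, -0.454, 0.542]
contact_force: [0.2, 0.3, -1.8]
gripper_width: 0.0658
```

```bash
python3 - <<'E'
from h import *
st([.599,.141,.045])
E
```

```text
t 9.05 tcp [0.5986 0.1418 0.045 ] xax [-3.e-04  3.e-04 -1.e+00] ydir 10.19 j [-0.074  0.789 -0.335  1.734  0.378  0.684 -0.436] F [ 0.16  0.3  -1.81] T [-0.023 -0.003  0.181] w 0.0658
shift in tool axes (mm) [0.  0.2 0.8]
```

>>> {"method": "arm_command", "body": {"rows": [{"fingers": 0.066, "xyz": [0, 0, 0], "yaw": 7}, {"fingers": 0.066, "xyz": [0, 0, 0], "yaw": 7}, {"fingers": 0.066, "xyz": [0, 0, 0], "yaw": 7}, {"fingers": 0.066, "xyz": [0, 0, 0], "yaw": 7}, {"fingers": 0.066, "xyz": [0, 0, 0], "yaw": 7}, {"fingers": 0.066, "xyz": [0, 0, 0], "yaw": 7}, {"fingers": 0.066, "xyz": [0, 0, 0], "yaw": 7}, {"fingers": 0.066, "xyz": [0, 0, 0], "yaw": 7}, {"fingers": 0.066, "xyz": [0, 0, 0], "yaw": 7}, {"fingers": 0.066, "xyz": [0, 0, 0], "yaw": 7}, {"fingers": 0.066, "xyz": [0, 0, 0], "yaw": 7}, {"fingers": 0.066, "xyz": [0, 0, 0], "yaw": 7}]}}

```text
t: 10.05
eef_pos: [0.5989, 0.1421, 0.0449]
tcp_rot: [0.7, 0.1, -0.7, 0.099]
contact_force: [-0.2, -0.9, -2.9]
gripper_width: 0.0658
```

```bash
python3 - <<'E'
from h import *
st([.599,.141,.045])
E
```

```text
t 10.05 tcp [0.5989 0.1421 0.0449] xax [ 1.e-04  6.e-04 -1.e+00] ydir -73.79 j [-0.316  0.77   0.062  1.741 -0.074  0.633 -1.5  ] F [-0.17 -0.89 -2.87] T [-0.067 -0.103  0.117] w 0.0658
shift in tool axes (mm) [-0.1  1.1  0.2]
```

>>> {"method": "arm_command", "body": {"rows": [{"fingers": 0.066, "xyz": [0, 0.001, 0], "yaw": 7}, {"fingers": 0.066, "xyz": [0, 0, 0], "yaw": 7}, {"fingers": 0.066, "xyz": [0, 0, 0], "yaw": 7}, {"fingers": 0.066, "xyz": [0, 0, 0], "yaw": 7}, {"fingers": 0.066, "xyz": [0, 0, 0], "yaw": 7}, {"fingers": 0.066, "xyz": [0, 0, 0], "yaw": 7}, {"fingers": 0.066, "xyz": [0, 0, 0], "yaw": 7}, {"fingers": 0.066, "xyz": [0, 0, 0], "yaw": 7}, {"fingers": 0.066, "xyz": [0, 0, 0], "yaw": 7}, {"fingers": 0.066, "xyz": [0, 0, 0], "yaw": 7}, {"fingers": 0.066, "xyz": [0, 0, 0], "yaw": 7}, {"fingers": 0.066, "xyz": [0, 0, 0], "yaw": 7}]}}

```text
t: 11.05
eef_pos: [0.5989, 0.1417, 0.0447]
tcp_rot: [-0.587, 0.394, 0.587, 0.394]
contact_force: [-0.5, -0.0, -2.9]
gripper_width: 0.0661
```

```bash
python3 - <<'E'
from h import *
st([.599,.141,.045])
E
```

```text
t 11.05 tcp [0.5989 0.1417 0.0447] xax [-6.0e-04  1.2e-03 -1.0e+00] ydir -157.76 j [-0.551  0.821  0.46   1.748 -0.531  0.699 -2.557] F [-0.48 -0.03 -2.87] T [ 0.038 -0.084  0.119] w 0.0661
shift in tool axes (mm) [-0.3  0.1 -0.7]
```

>>> {"method": "arm_command", "body": {"rows": [{"fingers": 0.066, "xyz": [0, 0, 0], "yaw": 7}, {"fingers": 0.066, "xyz": [0, 0, 0], "yaw": 7}, {"fingers": 0.066, "xyz": [0, 0, 0], "yaw": -4}, {"fingers": 0.066, "xyz": [0, 0, 0], "yaw": -4}, {"fingers": 0.066, "xyz": [-0.02, 0, 0], "yaw": 0}, {"fingers": 0.066, "xyz": [-0.02, 0, 0], "yaw": 0}, {"fingers": 0.066, "xyz": [-0.005, 0, 0], "yaw": -3}, {"fingers": 0.066, "xyz": [0, 0, 0], "yaw": -7}, {"fingers": 0.066, "xyz": [0, 0, 0], "yaw": -7}, {"fingers": 0.066, "xyz": [0, 0, 0], "yaw": -7}, {"fingers": 0.066, "xyz": [0, 0, 0], "yaw": -7}, {"fingers": 0.066, "xyz": [0, 0, 0], "yaw": -7}]}}

```text
t: 12.05
eef_pos: [0.5992, 0.1416, 0.0904]
tcp_rot: [0.674, -0.213, -0.674, -0.214]
contact_force: [0.1, 0.3, 0.2]
gripper_width: 0.0665
```

>>> {"method": "arm_command", "body": {"rows": [{"fingers": 0.066, "xyz": [0, 0, 0], "yaw": -7}, {"fingers": 0.066, "xyz": [0, 0, 0], "yaw": -7}, {"fingers": 0.066, "xyz": [0, 0, 0], "yaw": -7}, {"fingers": 0.066, "xyz": [0, 0, 0], "yaw": -7}, {"fingers": 0.066, "xyz": [0, 0, 0], "yaw": -7}, {"fingers": 0.066, "xyz": [0, 0, 0], "yaw": -7}, {"fingers": 0.066, "xyz": [0, 0, 0], "yaw": -7}, {"fingers": 0.066, "xyz": [0, 0, 0], "yaw": -7}, {"fingers": 0.066, "xyz": [0, 0, 0], "yaw": -7}, {"fingers": 0.066, "xyz": [0, 0, 0], "yaw": -7}, {"fingers": 0.066, "xyz": [0, 0, 0], "yaw": -7}, {"fingers": 0.066, "xyz": [0, 0, 0], "yaw": -7}]}}

```text
t: 13.05
eef_pos: [0.5993, 0.1413, 0.0905]
tcp_rot: [0.644, 0.293, -0.643, 0.292]
contact_force: [0.3, -0.4, -0.4]
gripper_width: 0.0662
```

>>> {"method": "arm_command", "body": {"rows": [{"fingers": 0.066, "xyz": [0, 0, 0], "yaw": -7}, {"fingers": 0.066, "xyz": [0, 0, 0], "yaw": -7}, {"fingers": 0.066, "xyz": [0, 0, 0], "yaw": -7}, {"fingers": 0.066, "xyz": [0, 0, 0], "yaw": -7}, {"fingers": 0.066, "xyz": [0, 0, 0], "yaw": -7}, {"fingers": 0.066, "xyz": [0, 0, 0], "yaw": -7}, {"fingers": 0.066, "xyz": [0, 0, 0], "yaw": -7}, {"fingers": 0.066, "xyz": [0, 0, 0], "yaw": -7}, {"fingers": 0.066, "xyz": [0, 0, 0], "yaw": -7}, {"fingers": 0.066, "xyz": [0, 0, 0], "yaw": -7}, {"fingers": 0.066, "xyz": [0, 0, 0], "yaw": -7}, {"fingers": 0.066, "xyz": [0, 0, 0], "yaw": -7}]}}

```text
t: 14.05
eef_pos: [0.5994, 0.141, 0.0906]
tcp_rot: [0.283, 0.648, -0.282, 0.648]
contact_force: [-0.5, 0.2, -0.9]
gripper_width: 0.0658
```

>>> {"method": "arm_command", "body": {"rows": [{"fingers": 0.066, "xyz": [0, 0, 0], "yaw": -7}, {"fingers": 0.066, "xyz": [0, 0, 0], "yaw": -7}, {"fingers": 0.066, "xyz": [0, 0, 0], "yaw": -7}, {"fingers": 0.066, "xyz": [0, 0, 0], "yaw": -7}, {"fingers": 0.066, "xyz": [0, 0, 0], "yaw": -7}, {"fingers": 0.066, "xyz": [0, 0, 0], "yaw": -7}, {"fingers": 0.066, "xyz": [0, 0, 0], "yaw": -7}, {"fingers": 0.066, "xyz": [0, 0, 0], "yaw": -7}, {"fingers": 0.066, "xyz": [0, 0, 0], "yaw": -7}, {"fingers": 0.066, "xyz": [0, 0, 0], "yaw": -7}, {"fingers": 0.066, "xyz": [0, 0, 0], "yaw": 0}, {"fingers": 0.066, "xyz": [0, 0, 0], "yaw": 0}]}}

```text
t: 15.05
eef_pos: [0.5994, 0.1407, 0.0902]
tcp_rot: [-0.136, 0.694, 0.137, 0.694]
contact_force: [-0.1, -0.7, 0.7]
gripper_width: 0.0663
```

```bash
python3 - <<'E'
from h import *
st([.599,.141,.045])
E
```

```text
t 15.05 tcp [0.5994 0.1407 0.0902] xax [ 2.e-04  7.e-04 -1.e+00] ydir 112.28 j [ 0.183  0.83  -0.794  1.7    0.718  0.926  1.059] F [-0.12 -0.74  0.74] T [ 0.005 -0.019 -0.032] w 0.0663
shift in tool axes (mm) [45.2  0.4 -0.2]
```

>>> {"method": "arm_command", "body": {"rows": [{"fingers": 0.066, "xyz": [0, 0, 0], "yaw": -7}, {"fingers": 0.066, "xyz": [0, 0, 0], "yaw": -7}, {"fingers": 0.066, "xyz": [0, 0, 0], "yaw": -7}, {"fingers": 0.066, "xyz": [0, 0, 0], "yaw": -7}, {"fingers": 0.066, "xyz": [0, 0, 0], "yaw": -7}, {"fingers": 0.066, "xyz": [0, 0, 0], "yaw": -7}, {"fingers": 0.066, "xyz": [0, 0, 0], "yaw": -7}, {"fingers": 0.066, "xyz": [0, 0, 0], "yaw": -7}, {"fingers": 0.066, "xyz": [0, 0, 0], "yaw": -7}, {"fingers": 0.066, "xyz": [0, 0, 0], "yaw": -7}, {"fingers": 0.066, "xyz": [0, 0, 0], "yaw": -7}, {"fingers": 0.066, "xyz": [0, 0, 0], "yaw": -7}]}}

```text
t: 16.05
eef_pos: [0.5993, 0.1406, 0.0902]
tcp_rot: [0.567, -0.422, -0.567, -0.422]
contact_force: [-0.6, -0.2, -0.8]
gripper_width: 0.0659
```

```bash
python3 - <<'E'
from h import *
st([.599,.141,.045])
E
```

```text
t 16.05 tcp [0.5993 0.1406 0.0902] xax [ 3.e-04 -4.e-04 -1.e+00] ydir -163.37 j [ 0.32   0.971 -1.116  1.696  0.965  1.126  2.339] F [-0.59 -0.17 -0.75] T [-0.039  0.077 -0.009] w 0.0659
shift in tool axes (mm) [45.2  0.2  0.5]
```

>>> {"method": "arm_command", "body": {"rows": [{"fingers": 0.066, "xyz": [0.015, 0, 0], "yaw": 0}, {"fingers": 0.066, "xyz": [0.015, 0, 0], "yaw": 0}, {"fingers": 0.066, "xyz": [0.01, 0, 0], "yaw": 0}, {"fingers": 0.066, "xyz": [0.008, 0, 0], "yaw": 0}, {"fingers": 0.066, "xyz": [0, 0, 0], "yaw": 0}, {"fingers": 0.066, "xyz": [0, 0, 0], "yaw": 4}, {"fingers": 0.066, "xyz": [0, 0, 0], "yaw": 4}, {"fingers": 0.066, "xyz": [0, 0, 0], "yaw": 5}, {"fingers": 0.066, "xyz": [0, 0, 0], "yaw": 7}, {"fingers": 0.066, "xyz": [0, 0, 0], "yaw": 7}, {"fingers": 0.066, "xyz": [0, 0, 0], "yaw": 7}, {"fingers": 0.066, "xyz": [0, 0, 0], "yaw": 7}]}}

```text
t: 17.05
eef_pos: [0.5991, 0.1414, 0.042]
tcp_rot: [-0.38, 0.596, 0.381, 0.596]
contact_force: [0.0, 1.7, -2.8]
gripper_width: 0.066
```

```bash
python3 - <<'E'
from h import *
st([.599,.141,.042])
E
```

```text
t 17.05 tcp [0.5991 0.1414 0.042 ] xax [ 0.      0.0011 -1.    ] ydir 155.12 j [ 0.245  0.963 -0.934  1.725  0.932  0.963  1.641] F [ 0.02  1.7  -2.8 ] T [0.249 0.091 0.154] w 0.066
shift in tool axes (mm) [-0.  -0.1 -0.4]
```

>>> {"method": "arm_command", "body": {"rows": [{"fingers": 0.066, "xyz": [0, 0, 0], "yaw": 7}, {"fingers": 0.066, "xyz": [0, 0, 0], "yaw": 7}, {"fingers": 0.066, "xyz": [0, 0, 0], "yaw": 7}, {"fingers": 0.066, "xyz": [0, 0, 0], "yaw": 7}, {"fingers": 0.066, "xyz": [0, 0, 0], "yaw": 7}, {"fingers": 0.066, "xyz": [0, 0, 0], "yaw": 7}, {"fingers": 0.066, "xyz": [0, 0, 0], "yaw": 7}, {"fingers": 0.066, "xyz": [0, 0, 0], "yaw": 7}, {"fingers": 0.066, "xyz": [0, 0, 0], "yaw": 7}, {"fingers": 0.066, "xyz": [0, 0, 0], "yaw": 7}, {"fingers": 0.066, "xyz": [0, 0, 0], "yaw": 7}, {"fingers": 0.066, "xyz": [0, 0, 0], "yaw": 7}]}}

```text
t: 18.05
eef_pos: [0.5985, 0.1413, 0.0417]
tcp_rot: [0.116, 0.698, -0.116, 0.697]
contact_force: [0.7, 0.9, -2.9]
gripper_width: 0.0659
```

```bash
python3 - <<'E'
from h import *
st([.599,.141,.042])
E
```

```text
t 18.05 tcp [0.5985 0.1413 0.0417] xax [-1.e-03  6.e-04 -1.e+00] ydir 71.13 j [ 0.078  0.845 -0.599  1.73   0.646  0.773  0.4  ] F [ 0.7   0.9  -2.94] T [0.167 0.153 0.183] w 0.0659
shift in tool axes (mm) [-0.3 -0.1  0.6]
```

>>> {"method": "arm_command", "body": {"rows": [{"fingers": 0.066, "xyz": [0, 0, 0], "yaw": 7}, {"fingers": 0.066, "xyz": [0, 0, 0], "yaw": 7}, {"fingers": 0.066, "xyz": [0, 0, 0], "yaw": 7}, {"fingers": 0.066, "xyz": [0, 0, 0], "yaw": 7}, {"fingers": 0.066, "xyz": [0, 0, 0], "yaw": 7}, {"fingers": 0.066, "xyz": [0, 0, 0], "yaw": 7}, {"fingers": 0.066, "xyz": [0, 0, 0], "yaw": 7}, {"fingers": 0.066, "xyz": [0, 0, 0], "yaw": 7}, {"fingers": 0.066, "xyz": [0, 0, 0], "yaw": 7}, {"fingers": 0.066, "xyz": [0, 0, 0], "yaw": 7}, {"fingers": 0.066, "xyz": [0, 0, 0], "yaw": 7}, {"fingers": 0.066, "xyz": [0, 0, 0], "yaw": 7}]}}

```text
t: 19.05
eef_pos: [0.5985, 0.1419, 0.0418]
tcp_rot: [0.553, 0.441, -0.553, 0.44]
contact_force: [-0.2, -0.2, -3.6]
gripper_width: 0.0658
```

```bash
python3 - <<'E'
from h import *
st([.599,.141,.042])
E
```

```text
t 19.05 tcp [0.5985 0.1419 0.0418] xax [-7.0e-04  1.2e-03 -1.0e+00] ydir -12.84 j [-0.148  0.78  -0.213  1.737  0.245  0.65  -0.721] F [-0.17 -0.25 -3.64] T [0.209 0.057 0.105] w 0.0658
shift in tool axes (mm) [-0.2  0.6  0.8]
```

>>> {"method": "arm_command", "body": {"rows": [{"fingers": 0.066, "xyz": [0, 0, 0], "yaw": 7}, {"fingers": 0.066, "xyz": [0, 0, 0], "yaw": 7}, {"fingers": 0.066, "xyz": [0, 0, 0], "yaw": 7}, {"fingers": 0.066, "xyz": [0, 0, 0], "yaw": 7}, {"fingers": 0.066, "xyz": [0, 0, 0], "yaw": 7}, {"fingers": 0.066, "xyz": [0, 0, 0], "yaw": 7}, {"fingers": 0.066, "xyz": [0, 0, 0], "yaw": 7}, {"fingers": 0.066, "xyz": [0, 0, 0], "yaw": 7}, {"fingers": 0.066, "xyz": [0, 0, 0], "yaw": 7}, {"fingers": 0.066, "xyz": [0, 0, 0], "yaw": 7}]}}

```text
t: 19.88
eef_pos: [0.5988, 0.1418, 0.0418]
tcp_rot: [-0.706, -0.045, 0.706, -0.044]
contact_force: [0.2, 0.8, -3.4]
gripper_width: 0.0659
```

```bash
python3 - <<'E'
from h import *
st([.599,.141,.042])
E
```

```text
t 19.88 tcp [0.5988 0.1418 0.0418] xax [-3.0e-04  1.1e-03 -1.0e+00] ydir -82.84 j [-0.35   0.778  0.118  1.743 -0.143  0.629 -1.595] F [ 0.22  0.82 -3.41] T [ 0.108 -0.036  0.132] w 0.0659
shift in tool axes (mm) [-0.2  0.8 -0. ]
```

>>> {"method": "arm_command", "body": {"rows": [{"fingers": 0.066, "xyz": [0, 0, 0], "yaw": 7}, {"fingers": 0.066, "xyz": [0, 0, 0], "yaw": 7}, {"fingers": 0.066, "xyz": [0, 0, 0], "yaw": 7}, {"fingers": 0.066, "xyz": [0, 0, 0], "yaw": 7}, {"fingers": 0.066, "xyz": [0, 0, 0], "yaw": 7}, {"fingers": 0.066, "xyz": [0, 0, 0], "yaw": 7}, {"fingers": 0.066, "xyz": [0, 0, 0], "yaw": 7}, {"fingers": 0.066, "xyz": [0, 0, 0], "yaw": 7}, {"fingers": 0.066, "xyz": [0, 0, 0], "yaw": 7}, {"fingers": 0.066, "xyz": [0, 0, 0], "yaw": 7}, {"fingers": 0.066, "xyz": [0, 0, 0], "yaw": 7}, {"fingers": 0.066, "xyz": [0, 0, 0], "yaw": 7}]}}

```text
t: 20.88
eef_pos: [0.5988, 0.1418, 0.0417]
tcp_rot: [-0.554, 0.439, 0.554, 0.44]
contact_force: [0.0, -0.7, -2.8]
gripper_width: 0.0658
```

```bash
python3 - <<'E'
from h import *
st([.599,.141,.042])
E
```

```text
t 20.88 tcp [0.5988 0.1418 0.0417] xax [-5.e-04  1.e-03 -1.e+00] ydir -166.83 j [-0.582  0.839  0.515  1.751 -0.596  0.714 -2.658] F [ 0.03 -0.75 -2.81] T [ 0.028 -0.062  0.127] w 0.0658
shift in tool axes (mm) [-0.3 -0.  -0.8]
```

>>> {"method": "arm_command", "body": {"rows": [{"fingers": 0.066, "xyz": [0, 0, 0], "yaw": -4}, {"fingers": 0.066, "xyz": [0, 0, 0], "yaw": -4}, {"fingers": 0.066, "xyz": [-0.02, 0, 0], "yaw": 0}, {"fingers": 0.066, "xyz": [-0.02, 0, 0], "yaw": 0}, {"fingers": 0.066, "xyz": [-0.005, 0, 0], "yaw": -3}, {"fingers": 0.066, "xyz": [0, 0, 0], "yaw": -7}, {"fingers": 0.066, "xyz": [0, 0, 0], "yaw": -7}, {"fingers": 0.066, "xyz": [0, 0, 0], "yaw": -7}, {"fingers": 0.066, "xyz": [0, 0, 0], "yaw": -7}, {"fingers": 0.066, "xyz": [0, 0, 0], "yaw": -7}, {"fingers": 0.066, "xyz": [0, 0, 0], "yaw": -7}, {"fingers": 0.066, "xyz": [0, 0, 0], "yaw": -7}]}}

```text
t: 21.88
eef_pos: [0.5992, 0.1415, 0.0873]
tcp_rot: [0.7, -0.099, -0.7, -0.1]
contact_force: [0.6, -0.7, 0.6]
gripper_width: 0.0659
```

>>> {"method": "arm_command", "body": {"rows": [{"fingers": 0.066, "xyz": [0, 0, 0], "yaw": -7}, {"fingers": 0.066, "xyz": [0, 0, 0], "yaw": -7}, {"fingers": 0.066, "xyz": [0, 0, 0], "yaw": -7}, {"fingers": 0.066, "xyz": [0, 0, 0], "yaw": -7}, {"fingers": 0.066, "xyz": [0, 0, 0], "yaw": -7}, {"fingers": 0.066, "xyz": [0, 0, 0], "yaw": -7}, {"fingers": 0.066, "xyz": [0, 0, 0], "yaw": -7}, {"fingers": 0.066, "xyz": [0, 0, 0], "yaw": -7}, {"fingers": 0.066, "xyz": [0, 0, 0], "yaw": -7}, {"fingers": 0.066, "xyz": [0, 0, 0], "yaw": -7}, {"fingers": 0.066, "xyz": [0, 0, 0], "yaw": -7}, {"fingers": 0.066, "xyz": [0, 0, 0], "yaw": -7}]}}

```text
t: 22.88
eef_pos: [0.5993, 0.1413, 0.0874]
tcp_rot: [0.587, 0.394, -0.587, 0.394]
contact_force: [-0.4, 0.5, 0.1]
gripper_width: 0.0658
```

>>> {"method": "arm_command", "body": {"rows": [{"fingers": 0.066, "xyz": [0, 0, 0], "yaw": -7}, {"fingers": 0.066, "xyz": [0, 0, 0], "yaw": -7}, {"fingers": 0.066, "xyz": [0, 0, 0], "yaw": -7}, {"fingers": 0.066, "xyz": [0, 0, 0], "yaw": -7}, {"fingers": 0.066, "xyz": [0, 0, 0], "yaw": -7}, {"fingers": 0.066, "xyz": [0, 0, 0], "yaw": -7}, {"fingers": 0.066, "xyz": [0, 0, 0], "yaw": -7}, {"fingers": 0.066, "xyz": [0, 0, 0], "yaw": -7}, {"fingers": 0.066, "xyz": [0, 0, 0], "yaw": -7}, {"fingers": 0.066, "xyz": [0, 0, 0], "yaw": -7}, {"fingers": 0.066, "xyz": [0, 0, 0], "yaw": -7}, {"fingers": 0.066, "xyz": [0, 0, 0], "yaw": -7}]}}

```text
t: 23.88
eef_pos: [0.5994, 0.1411, 0.0874]
tcp_rot: [0.173, 0.686, -0.172, 0.686]
contact_force: [0.0, -0.3, -0.5]
gripper_width: 0.0657
```

>>> {"method": "arm_command", "body": {"rows": [{"fingers": 0.066, "xyz": [0, 0, 0], "yaw": -7}, {"fingers": 0.066, "xyz": [0, 0, 0], "yaw": -7}, {"fingers": 0.066, "xyz": [0, 0, 0], "yaw": -7}, {"fingers": 0.066, "xyz": [0, 0, 0], "yaw": -7}, {"fingers": 0.066, "xyz": [0, 0, 0], "yaw": -7}, {"fingers": 0.066, "xyz": [0, 0, 0], "yaw": -7}, {"fingers": 0.066, "xyz": [0, 0, 0], "yaw": -7}, {"fingers": 0.066, "xyz": [0, 0, 0], "yaw": -7}, {"fingers": 0.066, "xyz": [0, 0, 0], "yaw": -7}, {"fingers": 0.066, "xyz": [0, 0, 0], "yaw": -7}, {"fingers": 0.066, "xyz": [0, 0, 0], "yaw": -7}, {"fingers": 0.066, "xyz": [0, 0, 0], "yaw": -7}]}}

```text
t: 24.88
eef_pos: [0.5994, 0.1409, 0.0874]
tcp_rot: [-0.331, 0.625, 0.331, 0.625]
contact_force: [-0.2, 0.5, -0.4]
gripper_width: 0.0657
```

>>> {"method": "arm_command", "body": {"rows": [{"fingers": 0.066, "xyz": [0, 0, 0], "yaw": -7}, {"fingers": 0.066, "xyz": [0, 0, 0], "yaw": -7}, {"fingers": 0.066, "xyz": [0, 0, 0], "yaw": -7}, {"fingers": 0.066, "xyz": [0, 0, 0], "yaw": -7}, {"fingers": 0.066, "xyz": [0, 0, 0], "yaw": -7}, {"fingers": 0.066, "xyz": [0, 0, 0], "yaw": -7}, {"fingers": 0.066, "xyz": [0, 0, 0], "yaw": -7}, {"fingers": 0.066, "xyz": [0, 0, 0], "yaw": -7}, {"fingers": 0.066, "xyz": [0, 0, 0], "yaw": 0}, {"fingers": 0.066, "xyz": [0, 0, 0], "yaw": 0}]}}

```text
t: 25.72
eef_pos: [0.5992, 0.1408, 0.087]
tcp_rot: [-0.583, 0.399, 0.584, 0.399]
contact_force: [0.3, -0.5, -0.0]
gripper_width: 0.0658
```

```bash
python3 - <<'E'
from h import *
st([.599,.141,.042])
E
```

```text
t 25.72 tcp [0.5992 0.1408 0.087 ] xax [-1.e-04  5.e-04 -1.e+00] ydir -158.75 j [ 0.321  0.979 -1.121  1.698  0.973  1.127  2.414] F [ 0.34 -0.5  -0.01] T [0.023 0.012 0.024] w 0.0658
shift in tool axes (mm) [45.   0.1  0.3]
```

>>> {"method": "arm_command", "body": {"rows": [{"fingers": 0.066, "xyz": [0.015, 0, 0], "yaw": 0}, {"fingers": 0.066, "xyz": [0.015, 0, 0], "yaw": 0}, {"fingers": 0.066, "xyz": [0.01, 0, 0], "yaw": 0}, {"fingers": 0.066, "xyz": [0.007, 0, 0], "yaw": 0}, {"fingers": 0.066, "xyz": [0, 0, 0], "yaw": 0}, {"fingers": 0.066, "xyz": [0, 0, 0], "yaw": 4}, {"fingers": 0.066, "xyz": [0, 0, 0], "yaw": 4}, {"fingers": 0.066, "xyz": [0, 0, 0], "yaw": 5}, {"fingers": 0.066, "xyz": [0, 0, 0], "yaw": 7}, {"fingers": 0.066, "xyz": [0, 0, 0], "yaw": 7}, {"fingers": 0.066, "xyz": [0, 0, 0], "yaw": 7}, {"fingers": 0.066, "xyz": [0, 0, 0], "yaw": 7}]}}

```text
t: 26.72
eef_pos: [0.599, 0.1415, 0.04]
tcp_rot: [-0.406, 0.578, 0.407, 0.579]
contact_force: [0.1, 2.0, -1.6]
gripper_width: 0.0659
```

```bash
python3 - <<'E'
from h import *
st([.599,.141,.04])
E
```

```text
t 26.72 tcp [0.599  0.1415 0.04  ] xax [-1.0e-04  1.4e-03 -1.0e+00] ydir 160.16 j [ 0.249  0.969 -0.941  1.726  0.942  0.967  1.722] F [ 0.1   2.04 -1.6 ] T [0.218 0.043 0.175] w 0.0659
shift in tool axes (mm) [-0.  -0.1 -0.5]
```

>>> {"method": "arm_command", "body": {"rows": [{"fingers": 0.066, "xyz": [0, 0, 0], "yaw": 6}, {"fingers": 0.066, "xyz": [0, 0, 0], "yaw": 6}, {"fingers": 0.066, "xyz": [0, 0, 0], "yaw": 6}, {"fingers": 0.066, "xyz": [0, 0, 0], "yaw": 6}, {"fingers": 0.066, "xyz": [0, 0, 0], "yaw": 6}, {"fingers": 0.066, "xyz": [0, 0, 0], "yaw": 6}, {"fingers": 0.066, "xyz": [0, 0, 0], "yaw": 6}, {"fingers": 0.066, "xyz": [0, 0, 0], "yaw": 6}, {"fingers": 0.066, "xyz": [0, 0, 0], "yaw": 0}]}}

```text
t: 27.47
eef_pos: [0.599, 0.141, 0.0401]
tcp_rot: [-0.137, 0.694, 0.137, 0.694]
contact_force: [-0.6, 0.9, -0.2]
gripper_width: 0.0661
```

```bash
python3 - <<'E'
from h import *
st([.599,.141,.04])
E
```

```text
t 27.47 tcp [0.599  0.141  0.0401] xax [ 0.e+00 -2.e-04 -1.e+00] ydir 112.36 j [ 0.163  0.897 -0.76   1.728  0.796  0.854  0.998] F [-0.62  0.88 -0.19] T [0.072 0.082 0.014] w 0.0661
shift in tool axes (mm) [ 0.1 -0.   0. ]
```

>>> {"method": "arm_command", "body": {"rows": [{"fingers": 0.066, "xyz": [0, 0, 0], "yaw": 6}, {"fingers": 0.066, "xyz": [0, 0, 0], "yaw": 6}, {"fingers": 0.066, "xyz": [0, 0, 0], "yaw": 6}, {"fingers": 0.066, "xyz": [0, 0, 0], "yaw": 6}, {"fingers": 0.066, "xyz": [0, 0, 0], "yaw": 6}, {"fingers": 0.066, "xyz": [0, 0, 0], "yaw": 6}, {"fingers": 0.066, "xyz": [0, 0, 0], "yaw": 6}]}}

```text
t: 28.05
eef_pos: [0.5985, 0.1412, 0.04]
tcp_rot: [0.12, 0.697, -0.12, 0.696]
contact_force: [-1.7, 1.0, -1.5]
gripper_width: 0.0657
```

```bash
python3 - <<'E'
from h import *
st([.599,.141,.04])
E
```

```text
t 28.05 tcp [0.5985 0.1412 0.04  ] xax [-1.1e-03  5.0e-04 -1.0e+00] ydir 70.41 j [ 0.07   0.844 -0.583  1.731  0.635  0.764  0.396] F [-1.72  0.96 -1.46] T [0.179 0.296 0.176] w 0.0657
shift in tool axes (mm) [-0.  -0.   0.6]
```

>>> {"method": "arm_command", "body": {"rows": [{"fingers": 0.066, "xyz": [0, 0, 0], "yaw": 6}, {"fingers": 0.066, "xyz": [0, 0, 0], "yaw": 6}, {"fingers": 0.066, "xyz": [0, 0, 0], "yaw": 6}, {"fingers": 0.066, "xyz": [0, 0, 0], "yaw": 6}, {"fingers": 0.066, "xyz": [0, 0, 0], "yaw": 6}, {"fingers": 0.066, "xyz": [0, 0, 0], "yaw": 6}, {"fingers": 0.066, "xyz": [0, 0, 0], "yaw": 6}]}}

```text
t: 28.63
eef_pos: [0.5982, 0.1416, 0.0398]
tcp_rot: [0.362, 0.608, -0.362, 0.607]
contact_force: [-0.3, 0.6, -1.5]
gripper_width: 0.066
```

```bash
python3 - <<'E'
from h import *
st([.599,.141,.04])
E
```

```text
t 28.63 tcp [0.5982 0.1416 0.0398] xax [-1.6e-03  9.0e-04 -1.0e+00] ydir 28.44 j [-0.04   0.805 -0.393  1.735  0.444  0.692 -0.174] F [-0.35  0.56 -1.48] T [0.273 0.246 0.116] w 0.066
shift in tool axes (mm) [-0.2  0.4  0.9]
```

>>> {"method": "arm_command", "body": {"rows": [{"fingers": 0.066, "xyz": [0, 0, 0], "yaw": 6}, {"fingers": 0.066, "xyz": [0, 0, 0], "yaw": 6}, {"fingers": 0.066, "xyz": [0, 0, 0], "yaw": 6}, {"fingers": 0.066, "xyz": [0, 0, 0], "yaw": 6}, {"fingers": 0.066, "xyz": [0, 0, 0], "yaw": 6}, {"fingers": 0.066, "xyz": [0, 0, 0], "yaw": 6}, {"fingers": 0.066, "xyz": [0, 0, 0], "yaw": 6}]}}

```text
t: 29.22
eef_pos: [0.5983, 0.142, 0.0397]
tcp_rot: [-0.555, -0.438, 0.556, -0.437]
contact_force: [-0.7, 1.7, -4.1]
gripper_width: 0.0664
```

```bash
python3 - <<'E'
from h import *
st([.599,.141,.04])
E
```

```text
t 29.22 tcp [0.5983 0.142  0.0397] xax [-0.0015  0.0014 -1.    ] ydir -13.54 j [-0.158  0.782 -0.196  1.738  0.228  0.644 -0.718] F [-0.71  1.73 -4.11] T [0.356 0.064 0.086] w 0.0664
shift in tool axes (mm) [-0.3  0.9  0.8]
```

>>> {"method": "arm_command", "body": {"rows": [{"fingers": 0.066, "xyz": [0, 0, 0], "yaw": 6}, {"fingers": 0.066, "xyz": [0, 0, 0], "yaw": 6}, {"fingers": 0.066, "xyz": [0, 0, 0], "yaw": 6}, {"fingers": 0.066, "xyz": [0, 0, 0], "yaw": 6}, {"fingers": 0.066, "xyz": [0, 0, 0], "yaw": 6}]}}

```text
t: 29.63
eef_pos: [0.5985, 0.1422, 0.0396]
tcp_rot: [-0.65, -0.28, 0.65, -0.278]
contact_force: [0.1, 1.8, -3.6]
gripper_width: 0.0658
```

```bash
python3 - <<'E'
from h import *
st([.599,.141,.04])
E
```

```text
t 29.63 tcp [0.5985 0.1422 0.0396] xax [-0.0011  0.0015 -1.    ] ydir -43.52 j [-0.244  0.777 -0.055  1.741  0.063  0.627 -1.094] F [ 0.1   1.78 -3.58] T [ 0.391 -0.044  0.258] w 0.0658
shift in tool axes (mm) [-0.4  1.2  0.6]
```

>>> {"method": "arm_command", "body": {"rows": [{"fingers": 0.066, "xyz": [0, 0.001, 0.0005], "yaw": 6}, {"fingers": 0.066, "xyz": [0, 0, 0], "yaw": 6}, {"fingers": 0.066, "xyz": [0, 0, 0], "yaw": 6}, {"fingers": 0.066, "xyz": [0, 0, 0], "yaw": 6}]}}

```text
t: 29.97
eef_pos: [0.5988, 0.1419, 0.0395]
tcp_rot: [-0.693, -0.139, 0.694, -0.137]
contact_force: [-0.8, 3.5, -4.4]
gripper_width: 0.0657
```

```bash
python3 - <<'E'
from h import *
st([.599,.141,.04])
E
```

```text
t 29.97 tcp [0.5988 0.1419 0.0395] xax [-0.0014  0.0023 -1.    ] ydir -67.49 j [-0.312  0.778  0.057  1.742 -0.073  0.624 -1.389] F [-0.76  3.49 -4.44] T [ 0.518 -0.01   0.2  ] w 0.0657
shift in tool axes (mm) [-0.5  0.9  0.1]
```

>>> {"method": "arm_command", "body": {"rows": [{"fingers": 0.066, "xyz": [0, 0, 0], "yaw": 6}, {"fingers": 0.066, "xyz": [0, 0, 0], "yaw": 6}, {"fingers": 0.066, "xyz": [0, 0, 0], "yaw": 6}, {"fingers": 0.066, "xyz": [0, 0, 0], "yaw": 6}]}}

```text
t: 30.3
eef_pos: [0.5988, 0.1419, 0.0394]
tcp_rot: [-0.707, 0.008, 0.708, 0.01]
contact_force: [0.7, 2.1, -3.1]
gripper_width: 0.0658
```

```bash
python3 - <<'E'
from h import *
st([.599,.141,.04])
E
```

```text
t 30.3 tcp [0.5988 0.1419 0.0394] xax [-0.0014  0.0022 -1.    ] ydir -91.49 j [-0.381  0.785  0.171  1.744 -0.209  0.631 -1.686] F [ 0.69  2.06 -3.08] T [ 0.427 -0.06   0.208] w 0.0658
shift in tool axes (mm) [-0.6  0.8 -0.2]
```

>>> {"method": "arm_command", "body": {"rows": [{"fingers": 0.066, "xyz": [0, 0, 0], "yaw": 6}, {"fingers": 0.066, "xyz": [0, 0, 0], "yaw": 6}, {"fingers": 0.066, "xyz": [0, 0, 0], "yaw": 6}, {"fingers": 0.066, "xyz": [0, 0, 0], "yaw": 6}]}}

```text
t: 30.63
eef_pos: [0.5989, 0.1418, 0.0393]
tcp_rot: [-0.689, 0.155, 0.69, 0.157]
contact_force: [1.5, 2.5, -4.0]
gripper_width: 0.0658
```

```bash
python3 - <<'E'
from h import *
st([.599,.141,.04])
E
```

```text
t 30.63 tcp [0.5989 0.1418 0.0393] xax [-0.0015  0.0021 -1.    ] ydir -115.49 j [-0.449  0.798  0.284  1.746 -0.344  0.647 -1.985] F [ 1.54  2.5  -3.95] T [ 0.444 -0.103  0.224] w 0.0658
shift in tool axes (mm) [-0.7  0.7 -0.5]
```

>>> {"method": "arm_command", "body": {"rows": [{"fingers": 0.066, "xyz": [0, 0, 0], "yaw": 6}, {"fingers": 0.066, "xyz": [0, 0, 0], "yaw": 6}, {"fingers": 0.066, "xyz": [0, 0, 0], "yaw": 6}, {"fingers": 0.066, "xyz": [0, 0, 0], "yaw": 6}]}}

```text
t: 30.97
eef_pos: [0.5989, 0.1417, 0.0392]
tcp_rot: [-0.641, 0.295, 0.643, 0.296]
contact_force: [1.3, 1.9, -4.0]
gripper_width: 0.066
```

```bash
python3 - <<'E'
from h import *
st([.599,.141,.04])
E
```

```text
t 30.97 tcp [0.5989 0.1417 0.0392] xax [-0.0015  0.0019 -1.    ] ydir -139.46 j [-0.515  0.817  0.398  1.748 -0.473  0.674 -2.288] F [ 1.28  1.89 -4.02] T [ 0.3   -0.19   0.377] w 0.066
shift in tool axes (mm) [-0.8  0.4 -0.6]
```

>>> {"method": "arm_command", "body": {"rows": [{"fingers": 0.066, "xyz": [0, 0, 0], "yaw": 6}, {"fingers": 0.066, "xyz": [0, 0, 0], "yaw": 6}, {"fingers": 0.066, "xyz": [0, 0, 0], "yaw": 6}, {"fingers": 0.066, "xyz": [0, 0, 0], "yaw": 6}]}}

```text
t: 31.3
eef_pos: [0.5989, 0.1416, 0.0391]
tcp_rot: [-0.566, 0.423, 0.568, 0.423]
contact_force: [1.3, 2.5, -4.4]
gripper_width: 0.0658
```

```bash
python3 - <<'E'
from h import *
st([.599,.141,.04])
E
```

```text
t 31.3 tcp [0.5989 0.1416 0.0391] xax [-0.0017  0.0018 -1.    ] ydir -163.46 j [-0.578  0.842  0.51   1.75  -0.596  0.71  -2.599] F [ 1.32  2.54 -4.37] T [ 0.306 -0.324  0.385] w 0.0658
shift in tool axes (mm) [-0.9  0.1 -0.6]
```

>>> {"method": "arm_command", "body": {"rows": [{"fingers": 0.066, "xyz": [0, 0, 0], "yaw": -4}, {"fingers": 0.066, "xyz": [0, 0, 0], "yaw": -4}, {"fingers": 0.066, "xyz": [-0.02, 0, 0], "yaw": 0}, {"fingers": 0.066, "xyz": [-0.02, 0, 0], "yaw": 0}, {"fingers": 0.066, "xyz": [-0.007, 0, 0], "yaw": -5}, {"fingers": 0.066, "xyz": [0, 0, 0], "yaw": -7}, {"fingers": 0.066, "xyz": [0, 0, 0], "yaw": -7}, {"fingers": 0.066, "xyz": [0, 0, 0], "yaw": -7}, {"fingers": 0.066, "xyz": [0, 0, 0], "yaw": -7}, {"fingers": 0.066, "xyz": [0, 0, 0], "yaw": -7}, {"fingers": 0.066, "xyz": [0, 0, 0], "yaw": -7}, {"fingers": 0.066, "xyz": [0, 0, 0], "yaw": -7}]}}

```text
t: 32.3
eef_pos: [0.5993, 0.1403, 0.087]
tcp_rot: [-0.704, 0.067, 0.704, 0.068]
contact_force: [-0.1, 0.2, -0.8]
gripper_width: 0.0659
```

>>> {"method": "arm_command", "body": {"rows": [{"fingers": 0.066, "xyz": [0, 0, 0], "yaw": -7}, {"fingers": 0.066, "xyz": [0, 0, 0], "yaw": -7}, {"fingers": 0.066, "xyz": [0, 0, 0], "yaw": -7}, {"fingers": 0.066, "xyz": [0, 0, 0], "yaw": -7}, {"fingers": 0.066, "xyz": [0, 0, 0], "yaw": -7}, {"fingers": 0.066, "xyz": [0, 0, 0], "yaw": -7}, {"fingers": 0.066, "xyz": [0, 0, 0], "yaw": -7}, {"fingers": 0.066, "xyz": [0, 0, 0], "yaw": -7}, {"fingers": 0.066, "xyz": [0, 0, 0], "yaw": -7}, {"fingers": 0.066, "xyz": [0, 0, 0], "yaw": -7}, {"fingers": 0.066, "xyz": [0, 0, 0], "yaw": -7}, {"fingers": 0.066, "xyz": [0, 0, 0], "yaw": -7}]}}

```text
t: 33.3
eef_pos: [0.5995, 0.1401, 0.0872]
tcp_rot: [0.568, 0.421, -0.568, 0.421]
contact_force: [0.3, 0.4, -0.2]
gripper_width: 0.066
```

>>> {"method": "arm_command", "body": {"rows": [{"fingers": 0.066, "xyz": [0, 0, 0], "yaw": -7}, {"fingers": 0.066, "xyz": [0, 0, 0], "yaw": -7}, {"fingers": 0.066, "xyz": [0, 0, 0], "yaw": -7}, {"fingers": 0.066, "xyz": [0, 0, 0], "yaw": -7}, {"fingers": 0.066, "xyz": [0, 0, 0], "yaw": -7}, {"fingers": 0.066, "xyz": [0, 0, 0], "yaw": -7}, {"fingers": 0.066, "xyz": [0, 0, 0], "yaw": 0}, {"fingers": 0.066, "xyz": [0, 0, 0], "yaw": 0}]}}

```text
t: 33.97
eef_pos: [0.5996, 0.1397, 0.0871]
tcp_rot: [0.383, 0.595, -0.383, 0.594]
contact_force: [0.3, -0.1, -0.3]
gripper_width: 0.0661
```

```bash
python3 - <<'E'
from h import *
st([.599,.141,.04])
p,d=read_camera('scene'); save(cv2.resize(p[200:250,260:326],(792,600),interpolation=cv2.INTER_CUBIC),'s7.png')
E
```

```text
t 33.97 tcp [0.5996 0.1397 0.0871] xax [-2.e-04  7.e-04 -1.e+00] ydir 24.39 j [-0.054  0.732 -0.361  1.709  0.347  0.764 -0.158] F [ 0.28 -0.13 -0.32] T [ 0.044 -0.041 -0.005] w 0.0661
shift in tool axes (mm) [47.1  0.  -1.4]
```

View pics/s7.png

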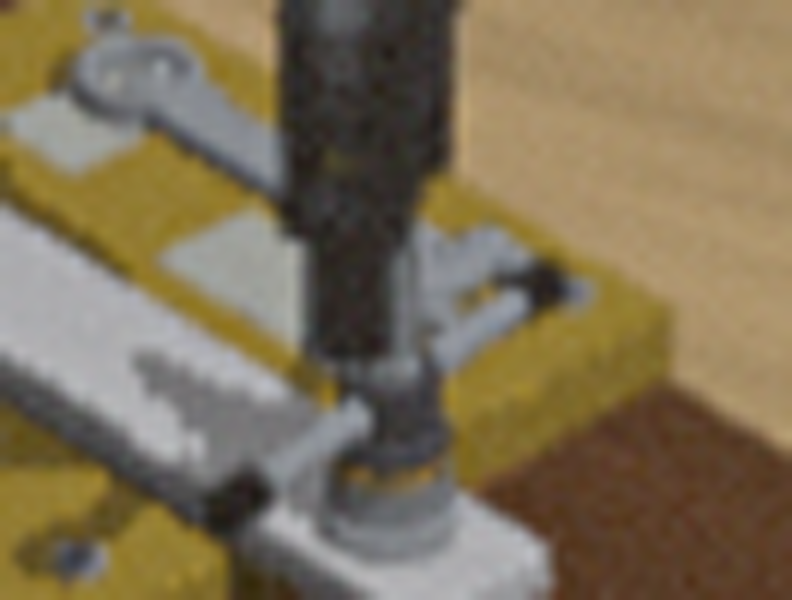

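>>> {"method": "arm_command", "body": {"rows": [{"fingers": 0.066, "xyz": [0.015, 0, -0.0015], "yaw": 0}, {"fingers": 0.066, "xyz": [0.015, 0, 0], "yaw": 0}, {"fingers": 0.066, "xyz": [0.01, 0, 0], "yaw": 0}, {"fingers": 0.066, "xyz": [0.007, 0, 0], "yaw": 0}, {"fingers": 0.066, "xyz": [0, 0, 0], "yaw": 0}, {"fingers": 0.066, "xyz": [0, 0, 0], "yaw": 4}, {"fingers": 0.066, "xyz": [0, 0, 0], "yaw": 4}, {"fingers": 0.066, "xyz": [0, 0, 0], "yaw": 4}, {"fingers": 0.066, "xyz": [0, 0, 0], "yaw": 4}, {"fingers": 0.066, "xyz": [0, 0, 0], "yaw": 4}]}}

```text
t: 34.85
eef_pos: [0.5991, 0.1417, 0.0405]
tcp_rot: [0.481, 0.519, -0.48, 0.519]
contact_force: [0.1, 1.1, -1.7]
gripper_width: 0.0659
```

```bash
python3 - <<'E'
from h import *
st([.599,.141,.04])
E
```

```text
t 34.85 tcp [0.5991 0.1417 0.0405] xax [ 6.e-04  7.e-04 -1.e+00] ydir 4.36 j [-0.133  0.784 -0.236  1.737  0.275  0.652 -0.446] F [ 0.1   1.1  -1.65] T [0.144 0.032 0.328] w 0.0659
shift in tool axes (mm) [ 0.5 -0.2  0.6]
```

>>> {"method": "arm_command", "body": {"rows": [{"fingers": 0.066, "xyz": [0, 0, 0], "yaw": 4}, {"fingers": 0.066, "xyz": [0, 0, 0], "yaw": 4}, {"fingers": 0.066, "xyz": [0, 0, 0], "yaw": 4}, {"fingers": 0.066, "xyz": [0, 0, 0], "yaw": 4}]}}

```text
t: 35.18
eef_pos: [0.5991, 0.1415, 0.0404]
tcp_rot: [0.548, 0.447, -0.548, 0.447]
contact_force: [0.9, 0.6, -2.5]
gripper_width: 0.0664
```

```bash
python3 - <<'E'
from h import *
st()
E
```

```text
t 35.18 tcp [0.5991 0.1415 0.0404] xax [ 5.e-04  5.e-04 -1.e+00] ydir -11.65 j [-0.179  0.779 -0.16   1.739  0.189  0.638 -0.649] F [ 0.88  0.6  -2.47] T [0.156 0.041 0.341] w 0.0664
```

>>> {"method": "arm_command", "body": {"rows": [{"fingers": 0.066, "xyz": [0, 0, 0], "yaw": 4}, {"fingers": 0.066, "xyz": [0, 0, 0], "yaw": 4}, {"fingers": 0.066, "xyz": [0, 0, 0], "yaw": 4}, {"fingers": 0.066, "xyz": [0, 0, 0], "yaw": 4}]}}

```text
t: 35.52
eef_pos: [0.5991, 0.1415, 0.0403]
tcp_rot: [0.605, 0.366, -0.605, 0.366]
contact_force: [-0.1, 0.1, -3.7]
gripper_width: 0.0657
```

```bash
python3 - <<'E'
from h import *
st()
E
```

```text
t 35.52 tcp [0.5991 0.1415 0.0403] xax [ 3.e-04  4.e-04 -1.e+00] ydir -27.64 j [-0.225  0.776 -0.085  1.74   0.1    0.629 -0.85 ] F [-0.14  0.08 -3.7 ] T [0.082 0.012 0.363] w 0.0657
```

>>> {"method": "arm_command", "body": {"rows": [{"fingers": 0.066, "xyz": [0, 0, 0], "yaw": 3}, {"fingers": 0.066, "xyz": [0, 0, 0], "yaw": 3}, {"fingers": 0.066, "xyz": [0, 0, 0], "yaw": 3}, {"fingers": 0.066, "xyz": [0, 0, 0], "yaw": 3}]}}

```text
t: 35.85
eef_pos: [0.599, 0.1415, 0.0403]
tcp_rot: [0.64, 0.302, -0.639, 0.302]
contact_force: [-0.7, 0.3, -3.5]
gripper_width: 0.0657
```

```bash
python3 - <<'E'
from h import *
st()
E
```

```text
t 35.85 tcp [0.599  0.1415 0.0403] xax [ 2.e-04  1.e-04 -1.e+00] ydir -39.47 j [-0.26   0.775 -0.029  1.741  0.034  0.625 -0.997] F [-0.67  0.28 -3.47] T [ 0.03  -0.099  0.909] w 0.0657
```

>>> {"method": "arm_command", "body": {"rows": [{"fingers": 0.066, "xyz": [0, 0, 0], "yaw": -4}, {"fingers": 0.066, "xyz": [0, 0, 0], "yaw": -4}, {"fingers": 0.066, "xyz": [0, 0, 0], "yaw": 0}, {"fingers": 0.066, "xyz": [-0.02, 0, 0], "yaw": 0}, {"fingers": 0.066, "xyz": [-0.04, 0, 0], "yaw": 0}, {"fingers": 0.066, "xyz": [-0.04, 0, 0], "yaw": 0}, {"fingers": 0.066, "xyz": [-0.04, 0, 0], "yaw": 0}, {"fingers": 0.066, "xyz": [-0.04, 0, 0], "yaw": 0}]}}

```text
t: 36.52
eef_pos: [0.5988, 0.1411, 0.2226]
tcp_rot: [0.618, 0.345, -0.617, 0.345]
contact_force: [0.5, -0.1, -0.3]
gripper_width: 0.0661
```

```bash
python3 - <<'E'
from h import *
st()
S0=np.load('scene0.npz')['p'];T0=np.load('top0.npz')['p'];p,d=read_camera('scene');P=cloud('scene',d);np.savez('s8.npz',p=p,d=d)
t,dt=read_camera('top');np.savez('t8.npz',p=t,d=dt)
c=lambda i,a:cv2.resize(i[a[1]:a[1]+40,a[0]:a[0]+52],(400,300),interpolation=cv2.INTER_CUBIC)
save(np.vstack([np.hstack([c(S0,(266,215)),c(p,(266,215))]),np.hstack([c(T0,(210,155)),c(t,(210,155))])]),'s8.png')
for nm,i,j,b in(('scene',S0,p,(266,326,200,260)),('top',T0,t,(200,262,150,205))):
  for q in(i,j):
    q=q.astype(int);m=(q[...,0]>q[...,1]+35)&(q[...,0]>q[...,2]+35)&(abs(q[...,1]-q[...,2])<25)
    m[:b[2]]=0;m[b[3]:]=0;m[:,:b[0]]=0;m[:,b[1]:]=0
    v,u=np.nonzero(m); w=(q[...,0]-q[...,1])[v,u]; print(nm,len(v),(u*w).sum()/max(w.sum(),1),(v*w).sum()/max(w.sum(),1),list(zip(u,v))[:14])
E
```

```text
t 36.52 tcp [0.5988 0.1411 0.2226] xax [ 5.e-04  8.e-04 -1.e+00] ydir -31.65 j [-0.225  0.55  -0.082  1.587  0.05   1.006 -0.875] F [ 0.51 -0.11 -0.32] T [-0.025 -0.071 -0.002] w 0.0661
scene 4 303.86986301369865 252.43835616438355 [(np.int64(316), np.int64(243)), (np.int64(309), np.int64(253)), (np.int64(282), np.int64(257)), (np.int64(308), np.int64(257))]
scene 5 310.6830601092896 246.14754098360655 [(np.int64(309), np.int64(236)), (np.int64(321), np.int64(243)), (np.int64(315), np.int64(244)), (np.int64(307), np.int64(249)), (np.int64(302), np.int64(258))]
top 1 238.0 178.0 [(np.int64(238), np.int64(178))]
top 0 0.0 0.0 []
```

View pics/s8.png

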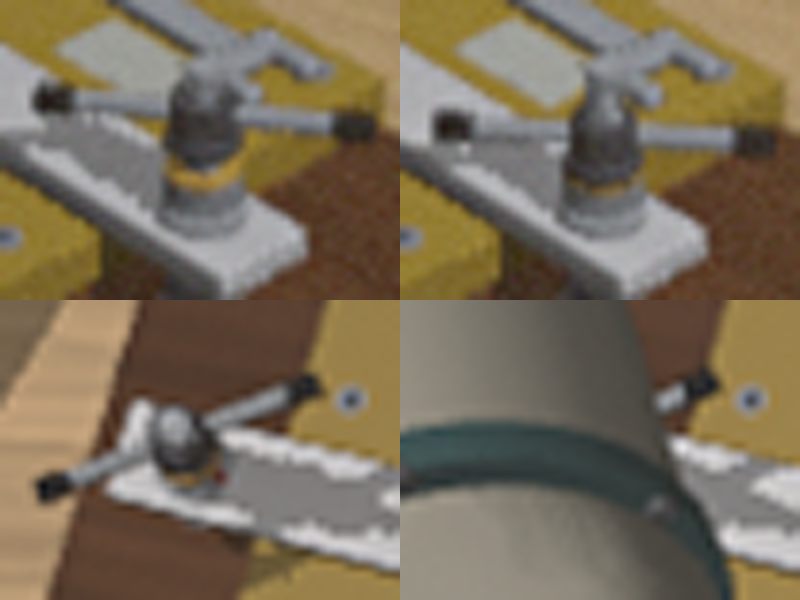

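>>> {"method": "arm_command", "body": {"rows": [{"fingers": 0.066, "xyz": [-0.01, 0.006, 0.033], "yaw": 0}, {"fingers": 0.066, "xyz": [-0.01, 0.006, 0.033], "yaw": 0}, {"fingers": 0.066, "xyz": [0, 0.006, 0.033], "yaw": 0}, {"fingers": 0.066, "xyz": [0, 0.006, 0.033], "yaw": 0}, {"fingers": 0.066, "xyz": [0, 0.006, 0.033], "yaw": 0}, {"fingers": 0.066, "xyz": [0, 0.006, 0.033], "yaw": 0}, {"fingers": 0.066, "xyz": [0, 0.006, 0.033], "yaw": 0}, {"fingers": 0.066, "xyz": [0, 0.006, 0.033], "yaw": 0}, {"fingers": 0.066, "xyz": [0, 0.006, 0.033], "yaw": 0}]}}

```text
t: 37.37
eef_pos: [0.489, -0.1417, 0.2402]
tcp_rot: [0.618, 0.345, -0.617, 0.345]
contact_force: [-0.0, 0.5, 0.4]
gripper_width: 0.0663
```

```bash
python3 - <<'E'
from h import *
st()
T0=np.load('top0.npz')['p']
S=np.load('s8.npz')['p'];t,dt=read_camera('top')
c=lambda i,a:cv2.resize(i[a[1]:a[1]+30,a[0]:a[0]+40],(400,300),interpolation=cv2.INTER_CUBIC)
save(np.hstack([c(T0,(216,162)),c(t,(216,162))]),'s9.png')
for q in(T0,t):
    q=q[170:188,228:248].astype(int); r=q[...,0]-(q[...,1]+q[...,2])/2; m=r>18
    v,u=np.nonzero(m); w=r[v,u]; print([(u+228,v+170,int(r)) for u,v,r in zip(u,v,w)])
E
```

```text
t 37.37 tcp [ 0.489  -0.1417  0.2402] xax [ 8.e-04  3.e-04 -1.e+00] ydir -31.63 j [ 0.262  0.374 -0.048  1.847  0.021  0.921 -0.348] F [-0.04  0.47  0.39] T [-0.016 -0.01  -0.008] w 0.0663
[(np.int64(245), np.int64(170), 27), (np.int64(246), np.int64(170), 29), (np.int64(247), np.int64(170), 36), (np.int64(242), np.int64(171), 23), (np.int64(243), np.int64(171), 34), (np.int64(244), np.int64(171), 40), (np.int64(245), np.int64(171), 37), (np.int64(246), np.int64(171), 33), (np.int64(247), np.int64(171), 40), (np.int64(245), np.int64(172), 22), (np.int64(246), np.int64(172), 33), (np.int64(247), np.int64(172), 45), (np.int64(237), np.int64(176), 19), (np.int64(238), np.int64(176), 21), (np.int64(236), np.int64(177), 18), (np.int64(237), np.int64(177), 34), (np.int64(238), np.int64(177), 26), (np.int64(232), np.int64(178), 30), (np.int64(233), np.int64(178), 29), (np.int64(234), np.int64(178), 34), (np.int64(235), np.int64(178), 26), (np.int64(236), np.int64(178), 24), (np.int64(237), np.int64(178), 27), (np.int64(238), np.int64(178), 38), (np.int64(239), np.int64(178), 20), (np.int64(
[... 3574 characters left out ...]
int64(186), 23), (np.int64(240), np.int64(186), 21), (np.int64(228), np.int64(187), 39), (np.int64(229), np.int64(187), 39), (np.int64(230), np.int64(187), 38), (np.int64(231), np.int64(187), 37), (np.int64(232), np.int64(187), 36), (np.int64(233), np.int64(187), 35), (np.int64(234), np.int64(187), 34), (np.int64(235), np.int64(187), 33), (np.int64(236), np.int64(187), 35), (np.int64(237), np.int64(187), 34), (np.int64(238), np.int64(187), 33), (np.int64(239), np.int64(187), 25), (np.int64(240), np.int64(187), 20), (np.int64(241), np.int64(187), 22), (np.int64(242), np.int64(187), 32), (np.int64(243), np.int64(187), 45), (np.int64(244), np.int64(187), 37), (np.int64(245), np.int64(187), 22)]
```

View pics/s9.png

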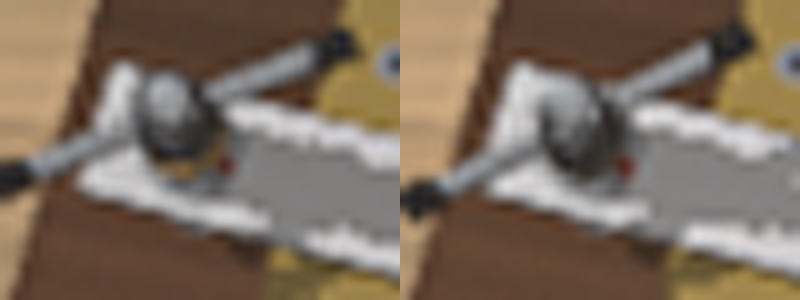

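```bash
python3 -c "
from bench import *
print(finish_job())"
```

```text
the job is handed in; nothing more can be done
None
```

The jam nut on the stud at about x 0.599, y 0.141 is run down and nipped up tight, and the job is handed in at about 37.4 s of the 70 s allowed. I turned it about three full turns clockwise, pushing both arms at once with the open fingers and re-gripping three times.

**Tightness:** the push rose from about 0.36 to 0.91 Nm within the last 12 degrees, and I stopped there. That equals about 23 N at 40 mm out, right at the 22 N (0.88 Nm) level that would drag the set nut, and the reading scatters by about 0.04 Nm.

**Set nut:** from above, the red mark is at pixel (238, 178) before and after. That rules out a turn of more than about 4 degrees, but a smaller slip would not show.

**Washer:** only a thin brass line was left in the final view. I judged it flat from that and the steep rise in push, not by measuring it.

**Surroundings:** the spanner looked unmoved, and no reading outside the nut-turning suggested contact. I did not check the other parts one by one at the end.

**A reading that disagreed:** with the fingers open, the reported tool height was about 40 mm lower than where the cameras showed the fingertips. I set the working height from the pictures instead. I viewed 10 pictures.

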